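Service the counter-top water filter

TASK

Plug every filter cartridge fully home into the socket of its own colour, then pull the filter's lever all the way down to its stop and ease it back up slowly under control, never letting it fly up by itself. Stack all the closed cartons of spare filters in one square, upright column on the wooden board, lined up with the board. There may be two or three cartridges and three or four cartons; leave the mug, the kettle and the jar where they are.

Things in the scene. Friction and masses are not known exactly. Their poses are not given: they have to be found in the camera images.
- unit: white fixed water filter. Origin at worktop level; x away from the robot, y left, z up. Chassis 15 mm high, x -55 to 95, y -180 to 180 mm; back housing 70 mm high, x 90 to 140; two lever cheeks 175 mm high, x 42 to 78, y -181 to -119. Three sockets on the chassis at x 0, y -40, 40, 120 mm, order varies
- lever (a joint): angle of the sprung lever on the filter's right (-y) end: 0 = up at rest (arm points to the filter's -x, 30 deg above level), 0.9 rad = fully down at its stop (22 deg below level); pressing the bar down makes it grow. The spring drives it up: about 5 N at the bar at the top, 12 N at the bottom; let go, it flies up
- lever_grip (a point): centre of the lever's black cross bar, a round bar 22 mm thick and 60 mm long lying along the filter's y, 130 mm from the hinge; its top can be pressed from above
- lever_hinge (a point): hinge axis of the lever, parallel to the filter's y, 160 mm above the worktop; the bar swings on a 130 mm arc about it
- bay_blue: blue socket block, 62 mm (x) by 74 mm (y) by 30 mm high, fixed on the filter's chassis, underside 15 mm above the worktop, in line with the filter. Origin at the centre of its underside. Its hole, open at the top, is 30 mm (x) by 42 mm (y) and 22 mm deep with a 2 mm chamfered mouth
- bay_blue_hole0 (a point): centre of the mouth of the hole in the blue socket, level with the socket's top face, 45 mm above the worktop; z up
- bay_green: green socket block, 62 mm (x) by 74 mm (y) by 30 mm high, fixed on the filter's chassis, underside 15 mm above the worktop, in line with the filter. Origin at the centre of its underside. Its hole, open at the top, is 30 mm (x) by 42 mm (y) and 22 mm deep with a 2 mm chamfered mouth
- bay_green_hole0 (a point): centre of the mouth of the hole in the green socket, level with the socket's top face, 45 mm above the worktop; z up
- bay_orange: orange socket block, 62 mm (x) by 74 mm (y) by 30 mm high, fixed on the filter's chassis, underside 15 mm above the worktop, in line with the filter. Origin at the centre of its underside. Its hole, open at the top, is 30 mm (x) by 42 mm (y) and 22 mm deep with a 2 mm chamfered mouth
- bay_orange_hole0 (a point): centre of the mouth of the hole in the orange socket, level with the socket's top face, 45 mm above the worktop; z up
- cart_blue: loose filter cartridge with blue band round its top, about 150 g, upright. Origin: centre of its underside, z up. Lower 20 mm: black block plug 28 (x) by 40 mm (y), slimmer in the lowest 3 mm; above, to 56 mm: white body 36 (x) by 50 mm (y) whose shoulder rests on the socket's top when home. Fits either way round. Grip across the 36 mm. May be absent
- cart_green: loose filter cartridge with green band round its top, about 150 g, upright. Origin: centre of its underside, z up. Lower 20 mm: black block plug 28 (x) by 40 mm (y), slimmer in the lowest 3 mm; above, to 56 mm: white body 36 (x) by 50 mm (y) whose shoulder rests on the socket's top when home. Fits either way round. Grip across the 36 mm. May be absent
- cart_orange: loose filter cartridge with orange band round its top, about 150 g, upright. Origin: centre of its underside, z up. Lower 20 mm: black block plug 28 (x) by 40 mm (y), slimmer in the lowest 3 mm; above, to 56 mm: white body 36 (x) by 50 mm (y) whose shoulder rests on the socket's top when home. Fits either way round. Grip across the 36 mm. May be absent
- carton1: closed cardboard carton of spare filters with green stripes, 80 mm (x) by 55 mm (y) by 42 mm high, about 180 g, loose, flat on the worktop. Origin at the centre of its underside. Grip it across its 55 mm width. May be absent
- carton2: closed cardboard carton of spare filters with blue stripes, 80 mm (x) by 55 mm (y) by 42 mm high, about 180 g, loose, flat on the worktop. Origin at the centre of its underside. Grip it across its 55 mm width. May be absent
- carton3: closed cardboard carton of spare filters with orange stripes, 80 mm (x) by 55 mm (y) by 42 mm high, about 180 g, loose, flat on the worktop. Origin at the centre of its underside. Grip it across its 55 mm width. May be absent
- carton4: closed cardboard carton of spare filters with grey stripes, 80 mm (x) by 55 mm (y) by 42 mm high, about 180 g, loose, flat on the worktop. Origin at the centre of its underside. Grip it across its 55 mm width. May be absent
- board: brown wooden board, 90 mm (x) by 65 mm (y) by 6 mm high, fixed to the worktop, on which the cartons are stacked. Origin at the centre of its underside
- board_top (a point): centre of the board's top face, 6 mm above the worktop
- mug: blue mug, 80 mm wide and 90 mm high; bystander. Origin under its centre
- kettle: steel kettle, 150 mm wide and 205 mm high; bystander. Origin under its centre
- jar: amber glass jar, 70 mm wide and 100 mm high; bystander. Origin under its centre

How it is judged:
By the outcome, as a careful person would: the job done as asked, in the order asked, and still so for the second after the job is handed in, with the robot touching nothing.
Of cart_blue, cart_green, cart_orange only 2 to 3 are there at a start; the rules pass over those that are not, and their reading is None.
Of carton1, carton2, carton3, carton4 only 3 to 4 are there at a start; the rules pass over those that are not, and their reading is None.
At some moment in a run one of cart_blue, cart_green, cart_orange may be knocked a few centimetres aside while the robot is not near it.
It also fails if it takes over 210 s, if anything falls off the work surface, if the arm or the gripper's body presses on something with over 40 N, if the wrist force passes 120 N, or if a joint passes its speed limit or range.

ROBOT

A 6-joint arm with a two-finger parallel gripper is mounted at the origin on the work surface. World frame = base frame: x ahead of the robot, y to its left, z up, the work surface at z = 0. Lengths are in mm, angles in rad, forces in N, time in s.
With the tool pointing down it reaches from about 350 to 975 mm from the base axis. Payload 7.1 kg.
Tool frame: the origin (TCP) lies midway between the tips of the shut fingers; the grasp point (between the pads) lies 19 mm behind it; z points along the fingers, y is the line along which they close (so a half turn about z gives the same grasp; the last joint's range is limited). The gripper opens to 88 mm and grips with 3 to 60 N. Pads are 20 mm wide; open, the fingers measure 115 mm over their backs; the gripper's body (75 mm by 178 mm) begins 61 mm behind the grasp point.
Start: joints at [-1.359, 0.423, 1.63, -0, 1.089, -0.019], TCP at [142.992, -608.406, 222.675] pointing down, gripper open.
Joint ranges: [-3, 3], [-0.9, 2.11], [0.09, 2.58], [-1.31, 4.45], [0.11, 2.69], [-2.54, 2.54]. Speed limits (rad/s): [2.39, 2.39, 3.01, 3.14, 3.14, 3.14].

INTERFACE

Orientations are given as a rotation vector (axis times angle).
In Python, from workcell import ctrl gives the robot as it stands. The module is installed in compiled form; this text tells all that it offers.
- The arm moves only by the tool apply_moves, never from a script. Its argument "targets" is a list of rows, each a list of 3 entries, a list of its own where there are three numbers: the opening, from -1 (shut) to 1 (fully open), then the shift along the tool's x, y, z normalised to -1 to 1, where 1 is 5 cm, then the turn, a rotation vector about the tool's x, y, z normalised to -1 to 1, where 1 is 90 degrees. In form: [[jaw, [x, y, z], [wx, wy, wz]], ...]. A call has 1 to 8 rows; each row shifts and turns the commanded pose from where the row before left it, along the tool's axes as they then stand; what a row does not reach is not made up. A row lasts 1/8 s, in which the tool goes at most 62.5 mm and 10.7 degrees, less where a joint would pass 70% of its speed; a pose out of reach is approached as far as the arm can. A call with a number of a shift or a turn outside -1 to 1 is refused whole. A call with a gripper value outside its range is refused whole. The fingers move at their own pace and stop on an object; the grip force is fixed at half the most. Time passes only in rows, so rows that do not move let the fingers close. It gives the time, the measured TCP pose, the force, the opening and the grip force at its end, in the units of the state.
- ctrl.get_obs(): the state, without advancing time (a new reading comes with each control period).
- ctrl.get_image(name): name is "side" or "top"; returns a dict with "pixels" (480x640x3 uint8, blue, green, red), "camera_matrix" (3x3 intrinsics, pixels), "view" (4x4, takes a point from world to camera coordinates). Camera axes: x right, y down, z forward; pixel columns grow to the right and rows downward; lengths in mm; the calibration is good to about 2 mm. A picture is of the moment at which its call begins. There is no depth.
- ctrl.close_job(): hands the job in; it is judged then, once.
Trained networks look in the newest picture that a camera, given by its name, has taken for a name from the list of things; names that differ only in an ending like _2 or _b are one class to them, and where a whole thing is asked for, a point or a joint stands for the part that bears it (a point fixed in the world has none). Each returns a list of dicts, best first, with "score" (0 to 1); they miss things now and then, are a little off and sometimes report something else, mostly with a low value. They report only what shows in the picture. A call takes as long as a camera call.
- ctrl.masks_of(label, camera): "region" (480x640 bool, what is visible of it) and "bbox" ([left, top, right, bottom] in pixels, round what is visible of it).
- ctrl.pinpoint(label, camera): "xy" ([column, row] in pixels: a listed point, or the origin of a listed thing).
The state is a dict: "t": time; "qpos": joint angles; "qvel": joint speeds; "joint_torque": joint torques, N m; "ee_pos": TCP position; "orientation": TCP orientation; "ft_force": force on the tool from outside, world axes, zero at the start; "moment": the same for the moment, N m; "width": finger opening in mm; "grasp_force": force on a finger pad.
Only numpy, scipy, OpenCV 4.12 (cv2) and the standard library are available. Lean on these libraries where they do the work, as an engineer would, in place of code of your own. Each camera call takes 0.05 s, during which the arm holds its last target. There are 200 camera calls.

## Working session

There is one attempt and no reset: what is moved stays moved. The work goes in short steps, Python scripts to look and compute and a tool call to move; the robot and the scene stay as the last step left them, time stands still between calls to the robot, and variables do not carry over. Pictures are saved under pics/ and viewed, at most 14 in all, crops included, and the job is handed in when it is done.

Besides the shell and the picture viewer there is one more tool, called by a JSON object that holds its "fn" and its "kwargs". apply_moves: Moves the arm, as the interface text tells. Scaled input: -1 to 1 covers 5 cm each way for a shift and 90 degrees each way for a turn. Its arguments: {"type":"object","properties":{"targets":{"type":"array"}},"required":["targets"]}

```bash
mkdir -p pics; cat > h.py <<'E'
from workcell import ctrl
import numpy as np, cv2
from scipy.spatial.transform import Rotation as R
def img(n,save=None):
    d=ctrl.get_image(n)
    if save: cv2.imwrite('pics/'+save,d['pixels'])
    return d
def ray(d,uv,z):
    K=np.array(d['camera_matrix']);V=np.array(d['view'])
    r=V[:3,:3].T@np.linalg.inv(K)@np.array([uv[0],uv[1],1.]); c=-V[:3,:3].T@V[:3,3]
    return c+r*(z-c[2])/r[2]
def proj(d,p):
    V=np.array(d['view']);q=np.array(d['camera_matrix'])@(V[:3,:3]@np.array(p,float)+V[:3,3]);return q[:2]/q[2]
E
python3 - <<'E'
from h import *
np.set_printoptions(precision=1,suppress=True)
for n in('top','side'):
    d=img(n,n+'0.png');V=np.array(d['view']);print(n,-V[:3,:3].T@V[:3,3],V[2,:3],np.array(d['camera_matrix'])[0,0])
    for l,z in [('unit',0),('lever_grip',225),('lever_hinge',160),('bay_blue_hole0',45),('bay_green_hole0',45),('bay_orange_hole0',45),('cart_blue',0),('cart_green',0),('cart_orange',0),('carton1',0),('carton2',0),('carton3',0),('carton4',0),('board_top',6),('mug',0),('kettle',0),('jar',0)]:
        for r in ctrl.pinpoint(l,n)[:2]:
            if r['score']>.3: print(l,round(r['score'],2),np.array(r['xy']),ray(d,r['xy'],z)[:2])
o=ctrl.get_obs();print(o)
E
```

```text
top [ 404.4  -33.1 1417.5] [ 0.1 -0.  -1. ] 473.5731669019769
unit 0.91 [362.7 231.5] [ 641.  -180.3]
lever_grip 0.81 [431.  237.6] [ 584.2 -330.8]
lever_grip 0.51 [229.3 295.7] [447.5 182.2]
lever_hinge 0.77 [426.9 199. ] [ 700.6 -341.9]
lever_hinge 0.53 [232.1 298.3] [442.9 186.6]
bay_blue_hole0 0.58 [351.3 225.2] [ 653.  -142.7]
bay_blue_hole0 0.46 [458.4 225.2] [ 646.7 -458.9]
bay_green_hole0 0.73 [322.7 224.8] [655.9 -58.4]
bay_orange_hole0 0.71 [384.7 230. ] [ 636.7 -240.6]
bay_orange_hole0 0.31 [364.5 230.8] [ 635.5 -181. ]
cart_blue 0.52 [288.8 295. ] [454.   46.3]
cart_green 0.52 [373.3 290.4] [ 462.4 -205.7]
cart_green 0.37 [349.9 229.1] [ 649.2 -141.6]
cart_orange 0.54 [428.4 201.7] [ 729.7 -385.3]
cart_orange 0.46 [373.1 293.1] [ 454.4 -204.8]
carton1 0.93 [257.4 248.3] [596.  139.3]
carton1 0.77 [219.6 250.1] [592.9 253. ]
carton2 0.93 [257.4 248.3] [596.  139.3]
carton2 0.77 [219.6 250.1] [592.9 253. ]
carton3 0.93 [257.4 248.3] [596.  139.3]
carton3 0.77 [219.6 250.1] [592.9 253. ]
carton4 0.93 [257.4 248.3] [596.  139.3]
carton4 0.77 [219.6 250.1] [592.9 253. ]
board_
[... 939 characters left out ...]
93 [373.9 457.9] [438.3 400.5]
carton3 0.86 [316.2 338.8] [601.4 140.3]
carton4 0.93 [373.9 457.9] [438.3 400.5]
carton4 0.86 [316.2 338.8] [601.4 140.3]
board_top 0.71 [321.4 244.8] [ 656.9 -195.9]
mug 0.62 [413.5 212.8] [ 410.4 -409.6]
kettle 0.62 [336.9 195.1] [ 660.5 -468.4]
jar 0.95 [247.5 333.8] [761.6 154.4]
{'t': 1.8, 'qpos': array([-1.4,  0.4,  1.6,  0. ,  1.1, -0. ]), 'qvel': array([-0.,  0., -0.,  0., -0., -0.]), 'joint_torque': array([  0. , -54.5, -27.4,   0.1,   0. ,  -0. ]), 'ee_pos': array([ 143. , -608.4,  222.7]), 'orientation': array([-3.1, -0.4, -0. ]), 'ft_force': array([ 1.1,  0.3, -0.1]), 'moment': array([-0.,  0., -0.]), 'grasp_force': 0.0, 'width': 87.60983047418503}
```

```bash
python3 - <<'E'
import cv2
a=cv2.imread('pics/top0.png')
cv2.imwrite('pics/topc.png',cv2.resize(a[160:360,150:490],None,fx=2.35,fy=2.35,interpolation=cv2.INTER_CUBIC))
E
```

```text
(no output)
```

View pics/topc.png

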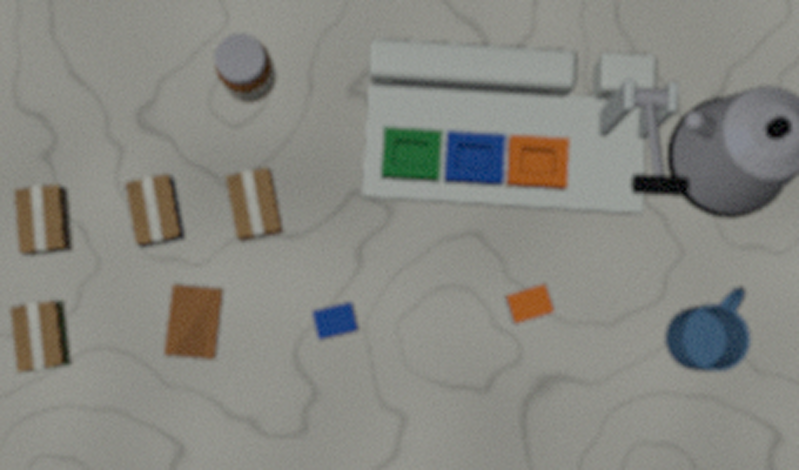

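View pics/side0.png

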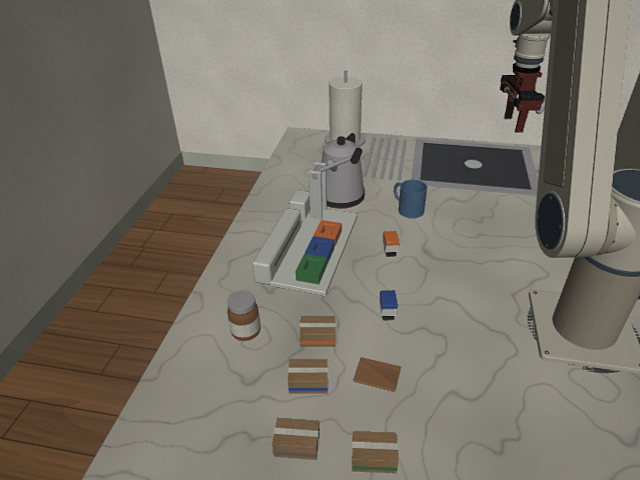

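Two cartridges (blue, orange) and four cartons; the board is empty, and the bays run green, blue, orange from left to right. Next I measure exactly, by segmentation.

```bash
cat >> h.py <<'E'
HS={'blue':((100,130,50),(125,255,255)),'orange':((3,170,110),(14,255,255)),'green':((50,120,50),(85,255,255))}
def colmask(d,c):
    hsv=cv2.cvtColor(d['pixels'],cv2.COLOR_BGR2HSV);return cv2.inRange(hsv,*[np.array(x) for x in HS[c]])
def rects(d,m,z,amin=60):
    out=[]
    for c in cv2.findContours(m,cv2.RETR_EXTERNAL,cv2.CHAIN_APPROX_NONE)[0]:
        if cv2.contourArea(c)<amin: continue
        P=np.array([ray(d,p[0],z)[:2] for p in c],np.float32)
        (cx,cy),(w,h),a=cv2.minAreaRect(P)
        if w<h: w,h,a=h,w,a+90
        a=(a+90)%180-90
        u,v=c.reshape(-1,2).mean(0); out.append((round(u),round(v),round(cx,1),round(cy,1),round(w),round(h),round(a,1)))
    return out
E
python3 - <<'E'
from h import *
d=img('top')
for c in HS:
  for z in(45,56): print(c,z,rects(d,colmask(d,c),z))
hsv=cv2.cvtColor(d['pixels'],cv2.COLOR_BGR2HSV)
for p in [(164,252),(222,250),(235,299),(262,248),(164,300)]: print(p,hsv[p[1],p[0]])
for l in('carton1','board_top'):
  for r in ctrl.masks_of(l,'top'):
    print(l,r['score'],rects(d,r['region'].astype(np.uint8)*255,42 if l!='board_top' else 6))
m=cv2.inRange(hsv,np.array((8,70,75)),np.array((25,200,255)))
m=cv2.morphologyEx(m,cv2.MORPH_CLOSE,np.ones((9,9),np.uint8))
print('brown42',rects(d,m,42)); print('brown6',rects(d,m,6))
E
```

```text
blue 45 [(292, 296, 449.2, 34.1, 45, 31, -77.3), (352, 227, 647.8, -143.1, 68, 60, 88.0)]
blue 56 [(292, 296, 448.8, 33.5, 45, 31, -77.3), (352, 227, 645.9, -142.2, 67, 59, 88.0)]
orange 45 [(375, 289, 465.0, -205.6, 45, 29, -74.7), (378, 229, 641.5, -222.6, 68, 57, 87.9)]
orange 56 [(375, 289, 464.5, -204.2, 45, 29, -74.7), (378, 229, 639.6, -221.1, 67, 57, 87.9)]
green 45 [(325, 225, 654.4, -64.3, 67, 58, 85.2)]
green 56 [(325, 225, 652.4, -64.1, 66, 58, 85.2)]
(164, 252) [ 23  30 137]
(222, 250) [ 16 117 113]
(235, 299) [ 15 155 107]
(262, 248) [ 17 119 111]
(164, 300) [ 34  12 154]
carton1 0.96 [(216, 249, 592.2, 256.7, 89, 62, 8.5)]
carton1 0.8 [(167, 253, 581.6, 395.7, 90, 69, 5.6)]
carton1 0.79 [(167, 303, 437.7, 394.0, 84, 66, 8.4)]
carton1 0.57 [(258, 246, 596.3, 132.8, 88, 61, 10.9)]
board_top 0.97 [(232, 296, 455.1, 212.5, 92, 67, -6.9)]
brown42 [(165, 303, 438.1, 398.7, 77, 54, 6.9), (375, 289, 465.3, -206.0, 52, 37, -74.7), (232, 296, 451.9, 207.6, 85, 61, -6.9), (167, 253, 581.9, 399.1, 80, 55, 5.4), (215, 249, 591.1, 258.9, 79, 53, 11.0), (258, 246, 596.2, 133.6, 81, 55, 10.2), (379, 228, 642.3, -223.0, 74, 64, 87.9), (632, 309, 394.2, -929.5, 566, 74, -7.0), (332, 73, 1094.2, -66.7, 2030, 578, 89.1)]
brown6 [(165, 303, 439.0, 410.0, 79, 55, 6.9), (375, 289, 466.9, -210.6, 54, 38, -74.7), (232, 296, 453.2, 213.9, 87, 63, -6.9), (167, 253, 586.5, 410.5, 82, 56, 5.4), (215, 249, 596.0, 266.5, 82, 55, 11.0), (258, 246, 601.2, 138.0, 83, 56, 10.2), (379, 228, 648.5, -228.0, 76, 65, 87.9), (632, 309, 393.9, -952.9, 580, 76, -7.0), (332, 73, 1112.3, -67.5, 2084, 593, 89.1)]
```

```bash
cat >> h.py <<'E'
def go(x,y,z,yaw=None):
    """closing-line yaw in deg (mod 180): prints turn, then shift in the turned tool frame (normalised totals)"""
    o=ctrl.get_obs();r=R.from_rotvec(o['orientation']);M=r.as_matrix()
    c=np.degrees(np.arctan2(M[1,1],M[0,1])); 
    yaw=c if yaw is None else yaw
    dy=(yaw-c+90)%180-90
    T=np.zeros((3,3));a=np.radians(c+dy);T[:,1]=[np.cos(a),np.sin(a),0];T[:,2]=[0,0,-1];T[:,0]=np.cross(T[:,1],T[:,2])
    w=(r.inv()*R.from_matrix(T)).as_rotvec()/(np.pi/2)
    s=T.T@(np.array([x,y,z])-o['ee_pos'])/50
    print('yaw',round(c,1),'q6',round(o['qpos'][5],2),'TURN',w.round(4),'rows>=',int(np.ceil(np.abs(w).max()/.118)),'SHIFT',s.round(3),'pos',o['ee_pos'].round(1))
E
python3 -c "
from h import *
go(464.5,-204.2,130,15.3)"
```

```text
yaw -76.8 q6 -0.02 TURN [-0.     -0.      0.9769] rows>= 9 SHIFT [-6.101 -8.335  1.854] pos [ 143.  -608.4  222.7]
```

{"fn": "apply_moves", "kwargs": {"targets": [[1,[0,0,0],[0,0,-0.1137]],[1,[0,0,0],[0,0,-0.1137]],[1,[0,0,0],[0,0,-0.1137]],[1,[0,0,0],[0,0,-0.1137]],[1,[0,0,0],[0,0,-0.1137]],[1,[0,0,0],[0,0,-0.1137]],[1,[0,0,0],[0,0,-0.1137]],[1,[0,0,0],[0,0,-0.1137]]]}}

```text
t: 2.95
ee_pos: [143.0, -608.4, 222.7]
orientation: [-2.114, -2.324, 0.0]
ft_force: [-0.3, -0.0, -0.1]
width: 87.9
grasp_force: 0.0
```

{"fn": "apply_moves", "kwargs": {"targets": [[1,[0,0,0],[0,0,-0.1137]],[1,[0.6,0.83,0],[0,0,0]],[1,[0.6,0.83,0],[0,0,0]],[1,[0.6,0.83,0],[0,0,0]],[1,[0.6,0.83,0.2],[0,0,0]],[1,[0.6,0.83,0.3],[0,0,0]],[1,[0.6,0.83,0.3],[0,0,0]],[1,[0.6,0.83,0.3],[0,0,0]]]}}

```text
t: 3.95
ee_pos: [368.7, -328.0, 167.6]
orientation: [1.905, 2.497, -0.0]
ft_force: [-0.1, -0.6, 0.8]
width: 87.8
grasp_force: 0.0
```

{"fn": "apply_moves", "kwargs": {"targets": [[1,[0.6,0.83,0.3],[0,0,0]],[1,[0.6,0.83,0.3],[0,0,0]],[1,[0.6,0.83,0.15],[0,0,0]],[1,[0,0,0],[0,0,0]]]}}

```text
t: 4.45
ee_pos: [465.5, -207.0, 129.7]
orientation: [-1.9, -2.502, -0.0]
ft_force: [-0.1, 0.0, -0.4]
width: 88.1
grasp_force: 0.0
```

```bash
python3 -c "
from h import *
d=img('side')
print(rects(d,colmask(d,'orange'),56,20),rects(d,colmask(d,'blue'),56,20)) 
d=img('top')
print(rects(d,colmask(d,'orange'),56,20),rects(d,colmask(d,'blue'),56,20)) 
go(464.5,-204.2,25,15.3)"
```

```text
[(317, 342, 586.6, 196.5, 73, 6, 10.4), (391, 238, 465.6, -198.0, 60, 34, -75.0), (327, 229, 640.6, -206.9, 74, 59, 85.2)] [(308, 389, 580.6, 315.8, 72, 5, 10.5), (388, 299, 449.6, 39.9, 56, 34, -78.2), (319, 247, 647.4, -126.9, 75, 60, 84.9)]
[(378, 229, 639.5, -221.1, 67, 57, 87.9)] [(292, 296, 448.5, 33.2, 44, 30, -77.2), (352, 227, 645.8, -142.2, 67, 59, 88.0)]
yaw 15.4 q6 -0.72 TURN [-0.0002  0.      0.0013] rows>= 1 SHIFT [0.092 0.034 2.103] pos [ 464.1 -209.1  130.1]
```

{"fn": "apply_moves", "kwargs": {"targets": [[1,[0.09,0.03,0.5],[0,0,0]],[1,[0,0,0.6],[0,0,0]],[1,[0,0,0.6],[0,0,0]],[1,[0,0,0.4],[0,0,0]],[-1,[0,0,0],[0,0,0]],[-1,[0,0,0],[0,0,0]],[-1,[0,0,0],[0,0,0]],[-1,[0,0,0],[0,0,0]]]}}

```text
t: 5.55
ee_pos: [464.7, -205.0, 26.0]
orientation: [1.905, 2.497, 0.0]
ft_force: [-0.7, -0.1, -0.2]
width: 51.2
grasp_force: 0.0
```

{"fn": "apply_moves", "kwargs": {"targets": [[-1,[0,0,0],[0,0,0]],[-1,[0,0,0],[0,0,0]],[-1,[0,0,0],[0,0,0]],[-1,[0,0,-0.2],[0,0,0]],[-1,[0,0,-0.7],[0,0,0]],[-1,[0,0,-0.9],[0,0,0]],[-1,[0,0,0],[0,0,0]]]}}

```text
t: 6.42
ee_pos: [466.2, -205.6, 118.3]
orientation: [1.902, 2.493, 0.002]
ft_force: [0.9, 0.2, -1.9]
width: 35.8
grasp_force: 30.0
```

```bash
python3 -c "
from h import *
d=img('side','s1.png')
cv2.imwrite('pics/s1c.png',cv2.resize(d['pixels'][130:330,260:500],None,fx=3,fy=3))
print(ctrl.get_obs()['width'])
go(640.5,-222.8,110,-4.7)"
```

```text
35.747518693853834
yaw 15.3 q6 -0.71 TURN [0.0018 0.0011 0.2225] rows>= 2 SHIFT [-0.066  3.527  0.132] pos [ 465.  -205.1  116.6]
```

View pics/s1c.png

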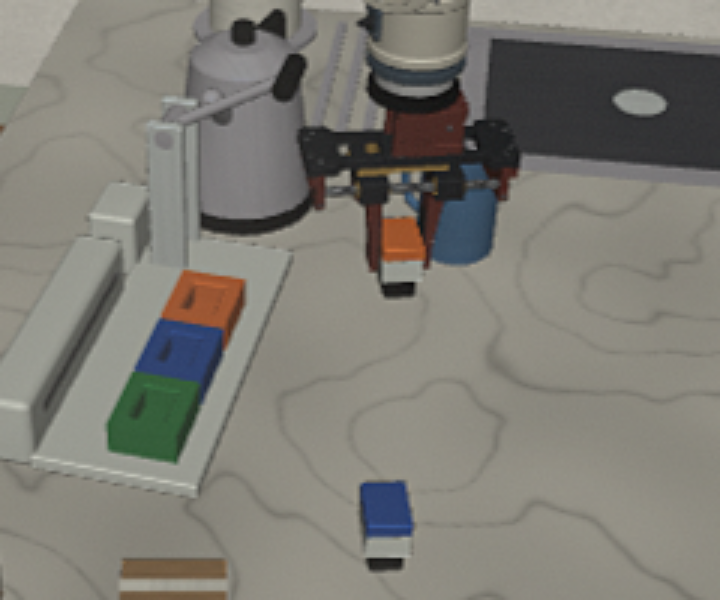

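{"fn": "apply_moves", "kwargs": {"targets": [[-1,[0,0,0],[0,0,0.1112]],[-1,[0,0,0],[0.002,0.001,0.1112]],[-1,[0,0.7,0],[0,0,0]],[-1,[0,0.8,0],[0,0,0]],[-1,[0,0.8,0],[0,0,0]],[-1,[0,0.8,0.1],[0,0,0]],[-1,[-0.06,0.43,0],[0,0,0]],[-1,[0,0,0],[0,0,0]]]}}

```text
t: 7.48
ee_pos: [639.9, -221.8, 107.4]
orientation: [-2.306, -2.126, 0.004]
ft_force: [-0.0, -1.0, -0.8]
width: 35.7
grasp_force: 30.0
```

```bash
python3 -c "
from h import *
go(641.8,-223.9,80,-4.7)"
```

```text
yaw -4.7 q6 -0.27 TURN [-0.0035 -0.0012  0.0004] rows>= 1 SHIFT [-0.039  0.042  0.547] pos [ 639.9 -221.8  107.4]
```

{"fn": "apply_moves", "kwargs": {"targets": [[-1,[-0.04,0.04,0.25],[-0.003,-0.001,0]],[-1,[0,0,0.25],[0,0,0]],[-1,[0,0,0],[0,0,0]],[-1,[0,0,0],[0,0,0]]]}}

```text
t: 7.98
ee_pos: [641.4, -224.3, 84.5]
orientation: [2.31, 2.128, 0.001]
ft_force: [-0.0, 0.7, -1.6]
width: 35.6
grasp_force: 30.0
```

```bash
python3 -c "
from h import *
d=img('side')
cv2.imwrite('pics/s2c.png',cv2.resize(d['pixels'][190:270,290:390],None,fx=7,fy=7,interpolation=cv2.INTER_CUBIC))
go(641.8,-223.9,64,-4.7)
print(ctrl.get_obs()['ft_force'])"
```

```text
yaw -4.7 q6 -0.27 TURN [ 0.0012  0.0003 -0.    ] rows>= 1 SHIFT [0.009 0.001 0.418] pos [ 641.7 -224.4   84.9]
[ 1.14760597 -0.35957529 -1.30899916]
```

View pics/s2c.png

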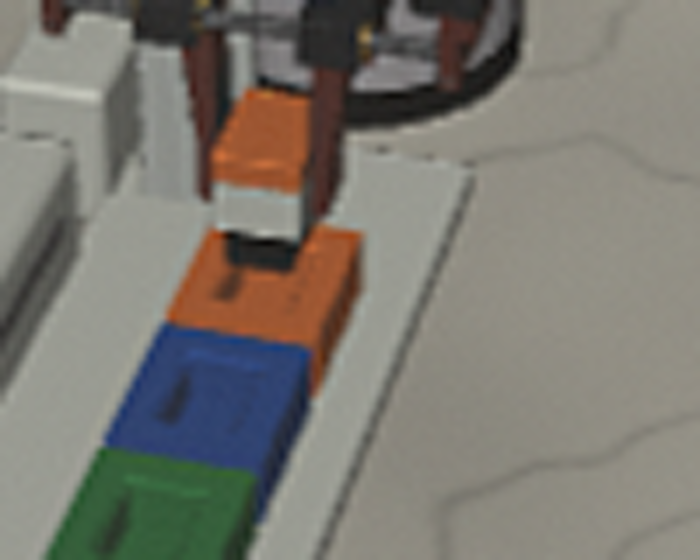

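```bash
python3 -c "
from h import *
d=img('side')
a=ray(d,(290+227/7,190+264/7),59.9);b=ray(d,(290+295/7,190+271/7),59.9);print(a,b,(a+b)/2-20*np.array([.081,.997,0]))
# bay corner check, top face z45: orange top far right (362,235), near-left blue (165,322), green-top left-back (100,448)
for p in [(362,235),(314,349),(165,322),(310,345),(255,470)]: print(ray(d,(290+p[0]/7,190+p[1]/7),45))
U=np.array([644.7,-183.2]);X=np.array([.9967,-.081]);Y=np.array([.081,.9967])
for q in [(-31,-77),(-31,-3),(31,3),(-31,3),(-31,83)]: print(U+q[0]*X+q[1]*Y)
"
```

```text
[ 654.82372871 -204.45248463   59.9       ] [ 627.47688356 -204.56744892   59.9       ] [ 639.53030613 -224.44996677   59.9       ]
[ 608.80529334 -253.50164562   45.        ]
[ 614.61793934 -175.29805725   45.        ]
[ 675.54804576 -182.13119589   45.        ]
[ 616.60846475 -177.54120881   45.        ]
[623.23995829 -98.60985289  45.        ]
[ 607.5653 -257.4349]
[ 613.5593 -183.6791]
[ 675.8407 -182.7209]
[ 614.0453 -177.6989]
[620.5253 -97.9629]
```

{"fn": "apply_moves", "kwargs": {"targets": [[-1,[0,0,0.18],[0,0,0]],[-1,[0,0,0.16],[0,0,0]],[-1,[0,0,0.1],[0,0,0]],[-1,[0,0,0],[0,0,0]]]}}

```text
t: 8.57
ee_pos: [642.8, -224.7, 66.2]
orientation: [2.308, 2.127, 0.002]
ft_force: [-6.6, 3.0, 26.2]
width: 35.8
grasp_force: 30.1
```

{"fn": "apply_moves", "kwargs": {"targets": [[-1,[0.015,-0.03,-0.03],[0,0,0]],[-1,[0,0,0],[0,0,0]],[-1,[0,0,0],[0,0,0]]]}}

```text
t: 8.95
ee_pos: [642.5, -224.5, 66.5]
orientation: [2.306, 2.125, 0.004]
ft_force: [0.3, -1.5, 13.0]
width: 35.8
grasp_force: 29.9
```

```bash
python3 -c "
from h import *
o=ctrl.get_obs();print(o['ft_force'],o['moment']);go(641,-223.5,60,-4.7)"
```

```text
[ 0.3274167  -1.4827708  12.95893779] [-0.26873019  0.10007647  0.08663549]
yaw -4.7 q6 -0.27 TURN [0.0041 0.0014 0.0002] rows>= 1 SHIFT [ 0.017 -0.032  0.13 ] pos [ 642.5 -224.5   66.5]
```

{"fn": "apply_moves", "kwargs": {"targets": [[-1,[0.03,0,0],[0,0,0]],[-1,[0,0,0.06],[0,0,0]],[-1,[0,0,0],[0,0,0]],[-1,[0,0,0],[0,0,0]]]}}

```text
t: 9.45
ee_pos: [642.8, -224.2, 66.2]
orientation: [2.304, 2.124, 0.003]
ft_force: [-7.7, -3.1, 30.0]
width: 36.1
grasp_force: 30.2
```

```bash
python3 -c "
from h import *
o=ctrl.get_obs();print(o['ft_force'],o['moment']);go(641,-223.5,60,-4.7)"
```

```text
[-7.73365623 -3.14189216 30.02415942] [-0.70063245  1.75792675  0.06827816]
yaw -4.7 q6 -0.27 TURN [0.0045 0.0024 0.0004] rows>= 1 SHIFT [ 0.011 -0.037  0.123] pos [ 642.8 -224.2   66.2]
```

{"fn": "apply_moves", "kwargs": {"targets": [[-1,[0,0,-0.16],[0,0,0]],[-1,[0,0,0],[0,0,0]],[-1,[0,0,0],[0,0,0]]]}}

```text
t: 9.82
ee_pos: [641.3, -222.2, 70.0]
orientation: [2.308, 2.127, 0.002]
ft_force: [0.3, 0.4, 9.9]
width: 35.9
grasp_force: 30.0
```

```bash
python3 -c "
from h import *
d=img('side')
cv2.imwrite('pics/s3c.png',cv2.resize(d['pixels'][205:265,290:370],None,fx=10,fy=10,interpolation=cv2.INTER_CUBIC))
o=ctrl.get_obs();print(o['ft_force'],o['moment']);go(641,-223.5,60,-4.7)"
```

```text
[-0.30396466 -1.29786029 10.2229881 ] [-0.14915301  0.10374246 -0.06204476]
yaw -4.7 q6 -0.27 TURN [0.002  0.0006 0.0002] rows>= 1 SHIFT [-0.027 -0.004  0.199] pos [ 641.3 -222.2   70. ]
```

View pics/s3c.png

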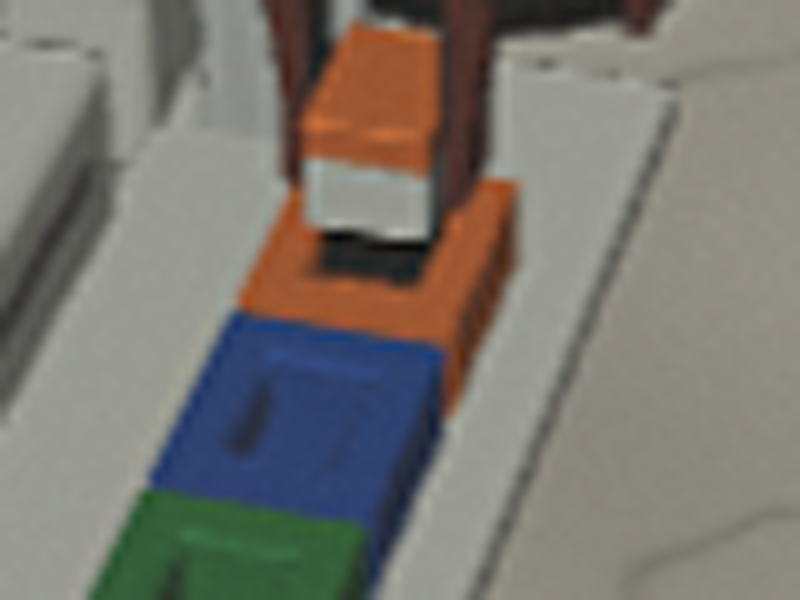

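{"fn": "apply_moves", "kwargs": {"targets": [[-1,[0,0,-0.06],[0,0,0]],[-1,[0.05,0.02,0],[0,0,0]],[-1,[0,0,0],[0,0,0]],[-1,[0,0,0.1],[0,0,0]],[-1,[0,0,0.04],[0,0,0]],[-1,[0,0,0],[0,0,0]],[-1,[0,0,0],[0,0,0]]]}}

```text
t: 10.75
ee_pos: [642.7, -220.4, 68.5]
orientation: [2.307, 2.126, 0.002]
ft_force: [-6.3, -0.1, 23.0]
width: 35.8
grasp_force: 30.0
```

```bash
python3 -c "
from h import *
o=ctrl.get_obs();print(o['ft_force'],o['moment']);go(641,-223.5,60,-4.7)"
```

```text
[-6.29477943 -0.12493991 23.00437319] [0.31652788 1.24794835 0.08978797]
yaw -4.7 q6 -0.27 TURN [0.0026 0.001  0.0002] rows>= 1 SHIFT [-0.064 -0.029  0.171] pos [ 642.7 -220.4   68.5]
```

{"fn": "apply_moves", "kwargs": {"targets": [[-1,[0,0,-0.14],[0,0,0]],[-1,[-0.07,0.035,0],[0,0,0]],[-1,[0,0,0],[0,0,0]],[-1,[0,0,0],[0,0,0]]]}}

```text
t: 11.25
ee_pos: [642.7, -223.0, 71.3]
orientation: [2.311, 2.128, 0.0]
ft_force: [-0.2, 0.5, -2.4]
width: 36.3
grasp_force: 30.0
```

```bash
python3 -c "
from h import *
o=ctrl.get_obs();print(o['ft_force'],o['moment']);go(643.5,-224,64,-4.7)"
```

```text
[-0.24734855  0.52489298 -2.39791055] [-0.02099569 -0.14906692  0.00585697]
yaw -4.7 q6 -0.27 TURN [ 0.0002 -0.      0.    ] rows>= 1 SHIFT [-0.019  0.018  0.146] pos [ 642.7 -223.    71.3]
```

{"fn": "apply_moves", "kwargs": {"targets": [[-1,[-0.02,0.016,0.05],[0,0,0]],[-1,[0,0,0.05],[0,0,0]],[-1,[0,0,0.03],[0,0,0]],[-1,[0,0,0],[0,0,0]],[-1,[0,0,0],[0,0,0]]]}}

```text
t: 11.88
ee_pos: [643.8, -224.2, 65.6]
orientation: [2.31, 2.128, 0.001]
ft_force: [0.1, -0.5, -1.2]
width: 35.7
grasp_force: 30.0
```

```bash
python3 -c "
from h import *
o=ctrl.get_obs();print(o['ft_force'],o['moment']);go(643.5,-224,64,-4.7)"
```

```text
[ 0.07312203 -0.46881915 -1.22788347] [-0.0136168  -0.03847368 -0.01908689]
yaw -4.7 q6 -0.27 TURN [0.001  0.0002 0.0001] rows>= 1 SHIFT [ 0.003 -0.007  0.033] pos [ 643.8 -224.2   65.6]
```

{"fn": "apply_moves", "kwargs": {"targets": [[-1,[0,0,0.1],[0,0,0]],[-1,[0,0,0.1],[0,0,0]],[-1,[0,0,0.06],[0,0,0]],[-1,[0,0,0.04],[0,0,0]],[-1,[0,0,0.03],[0,0,0]],[-1,[0,0,0],[0,0,0]]]}}

```text
t: 12.62
ee_pos: [643.7, -224.1, 50.1]
orientation: [2.31, 2.128, 0.001]
ft_force: [-3.9, 1.0, 7.2]
width: 36.2
grasp_force: 30.0
```

{"fn": "apply_moves", "kwargs": {"targets": [[-1,[0,0,0.04],[0,0,0]],[-1,[0,0,0],[0,0,0]],[-1,[0,0,0],[0,0,0]]]}}

```text
t: 13.0
ee_pos: [643.9, -223.9, 49.1]
orientation: [2.31, 2.128, 0.001]
ft_force: [-5.2, 4.7, 13.4]
width: 35.9
grasp_force: 30.0
```

{"fn": "apply_moves", "kwargs": {"targets": [[-1,[0,0,0.05],[0,0,0]],[-1,[0,0,0],[0,0,0]],[-1,[0,0,0],[0,0,0]]]}}

```text
t: 13.38
ee_pos: [643.9, -223.9, 48.8]
orientation: [2.31, 2.128, 0.001]
ft_force: [-11.9, 6.4, 29.8]
width: 36.0
grasp_force: 30.0
```

{"fn": "apply_moves", "kwargs": {"targets": [[-1,[0,0,-0.08],[0,0,0]],[1,[0,0,0],[0,0,0]],[1,[0,0,0],[0,0,0]],[1,[0,0,0],[0,0,0]],[1,[0,0,-0.3],[0,0,0]],[1,[0,0,-0.9],[0,0,0]],[1,[0,0,-0.9],[0,0,0]],[1,[0,0,0],[0,0,0]]]}}

```text
t: 14.38
ee_pos: [646.5, -225.2, 158.9]
orientation: [2.304, 2.123, 0.007]
ft_force: [0.7, 0.3, -0.4]
width: 87.8
grasp_force: 0.0
```

```bash
python3 -c "
from h import *
d=img('top')
r=rects(d,colmask(d,'blue'),56,20);print(r,rects(d,colmask(d,'orange'),81,20));c=r[0]
d=img('side')
print(rects(d,colmask(d,'blue'),56,20))
go(c[2],c[3],130,c[6]+90)"
```

```text
[(292, 296, 448.9, 33.4, 45, 30, -78.8), (351, 226, 646.2, -142.2, 67, 58, 85.0)] []
[(308, 389, 580.6, 315.8, 72, 5, 10.5), (388, 299, 449.5, 40.0, 56, 34, -78.6), (319, 247, 646.5, -126.6, 76, 61, 85.2)]
yaw -4.7 q6 -0.27 TURN [ 0.0016  0.0006 -0.1766] rows>= 2 SHIFT [ 5.811 -2.823  0.489] pos [ 643.8 -224.2  154.5]
```

{"fn": "apply_moves", "kwargs": {"targets": [[1,[0,0,0],[0.001,0,-0.092]],[1,[0,0,0],[0,0,-0.092]],[1,[0.95,-0.46,0],[0,0,0]],[1,[0.95,-0.46,0],[0,0,0]],[1,[0.95,-0.46,0.1],[0,0,0]],[1,[0.95,-0.46,0.1],[0,0,0]],[1,[0.95,-0.46,0.1],[0,0,0]],[1,[0.95,-0.46,0.1],[0,0,0]]]}}

```text
t: 15.48
ee_pos: [447.7, 27.4, 132.3]
orientation: [-1.979, -2.437, 0.003]
ft_force: [-0.1, -0.8, 0.4]
width: 88.0
grasp_force: 0.0
```

{"fn": "apply_moves", "kwargs": {"targets": [[1,[0,0,0],[0,0,0]],[1,[0,0,0],[0,0,0]]]}}

```text
t: 15.72
ee_pos: [450.1, 26.3, 133.1]
orientation: [-1.979, -2.44, 0.001]
ft_force: [0.4, 0.6, 1.0]
width: 87.8
grasp_force: 0.0
```

```bash
python3 -c "
from h import *
d=img('side')
print(rects(d,colmask(d,'blue'),56,20))
go(448.9,33.4,25,12)"
```

```text
[(308, 389, 580.6, 315.8, 72, 5, 10.5), (388, 299, 449.6, 39.9, 56, 34, -78.2), (320, 247, 645.8, -126.3, 76, 63, 84.9)]
yaw 11.9 q6 -0.17 TURN [-0.0002  0.0003 -0.0016] rows>= 1 SHIFT [ 0.152 -0.003  2.165] pos [450.6  26.  133.3]
```

{"fn": "apply_moves", "kwargs": {"targets": [[1,[0.15,0,0.5],[0,0,0]],[1,[0,0,0.6],[0,0,0]],[1,[0,0,0.6],[0,0,0]],[1,[0,0,0.46],[0,0,0]],[1,[0,0,0],[0,0,0]],[1,[0,0,0],[0,0,0]],[-1,[0,0,0],[0,0,0]],[-1,[0,0,0],[0,0,0]]]}}

```text
t: 16.77
ee_pos: [449.1, 33.6, 26.3]
orientation: [1.979, 2.438, 0.001]
ft_force: [0.8, 0.7, -0.0]
width: 70.9
grasp_force: 0.0
```

{"fn": "apply_moves", "kwargs": {"targets": [[-1,[0,0,0],[0,0,0]],[-1,[0,0,0],[0,0,0]],[-1,[0,0,0],[0,0,0]],[-1,[0,0,0],[0,0,0]]]}}

```text
t: 17.27
ee_pos: [448.6, 33.7, 25.6]
orientation: [1.98, 2.439, -0.0]
ft_force: [-0.5, 0.8, 1.5]
width: 35.7
grasp_force: 30.0
```

{"fn": "apply_moves", "kwargs": {"targets": [[-1,[0,0,-0.2],[0,0,0]],[-1,[0,0,-0.7],[0,0,0]],[-1,[0,0,-0.9],[0,0,0]],[-1,[0,0,0],[0,0,0]],[-1,[0,0,0],[0,0,0]]]}}

```text
t: 17.9
ee_pos: [448.1, 33.7, 115.5]
orientation: [1.98, 2.439, -0.001]
ft_force: [1.2, 0.2, -1.9]
width: 36.1
grasp_force: 30.0
```

```bash
python3 -c "
from h import *
go(650.1,-144.3,100,-4.7)"
```

```text
yaw 11.9 q6 -0.16 TURN [-1.000e-04  2.000e-04  1.841e-01] rows>= 2 SHIFT [-3.217  4.318  0.309] pos [448.1  33.7 115.5]
```

{"fn": "apply_moves", "kwargs": {"targets": [[-1,[0,0,0],[0,0,0.092]],[-1,[0,0,0],[0,0,0.092]],[-1,[-0.5,0.7,0],[0,0,0]],[-1,[-0.6,0.8,0],[0,0,0]],[-1,[-0.6,0.8,0],[0,0,0]],[-1,[-0.6,0.8,0],[0,0,0]],[-1,[-0.6,0.8,0.1],[0,0,0]],[-1,[-0.3,0.42,0.2],[0,0,0]]]}}

```text
t: 18.9
ee_pos: [651.5, -145.2, 98.4]
orientation: [-2.311, -2.127, 0.002]
ft_force: [0.7, 0.5, -1.7]
width: 35.7
grasp_force: 30.0
```

{"fn": "apply_moves", "kwargs": {"targets": [[-1,[0,0,0],[0,0,0]],[-1,[0,0,0],[0,0,0]],[-1,[0,0,0],[0,0,0]]]}}

```text
t: 19.27
ee_pos: [649.7, -142.5, 100.3]
orientation: [-2.309, -2.129, 0.002]
ft_force: [0.8, -0.4, -1.1]
width: 35.9
grasp_force: 30.0
```

```bash
python3 -c "
from h import *
go(650.1,-143.4,75,-4.7)"
```

```text
yaw -4.7 q6 -0.15 TURN [-0.0008  0.0001  0.0005] rows>= 1 SHIFT [-0.017  0.01   0.507] pos [ 649.7 -142.5  100.3]
```

{"fn": "apply_moves", "kwargs": {"targets": [[-1,[-0.017,0.01,0.3],[0,0,0]],[-1,[0,0,0.24],[0,0,0]],[-1,[0,0,0],[0,0,0]],[-1,[0,0,0.06],[0,0,0]],[-1,[0,0,0.06],[0,0,0]],[-1,[0,0,0.04],[0,0,0]],[-1,[0,0,0],[0,0,0]],[-1,[0,0,0],[0,0,0]]]}}

```text
t: 20.27
ee_pos: [651.1, -144.4, 65.7]
orientation: [2.31, 2.128, -0.0]
ft_force: [0.1, -0.5, -1.9]
width: 36.0
grasp_force: 30.0
```

```bash
python3 -c "
from h import *
o=ctrl.get_obs();print(o['ft_force'],o['moment']);go(650.1,-143.4,60,-4.7)"
```

```text
[ 0.07746842 -0.54728586 -1.93030103] [-0.06524179 -0.05023484  0.01730077]
yaw -4.7 q6 -0.15 TURN [0.0001 0.0003 0.    ] rows>= 1 SHIFT [ 0.017 -0.022  0.113] pos [ 651.1 -144.4   65.7]
```

In the hole with no resistance; push home.

{"fn": "apply_moves", "kwargs": {"targets": [[-1,[0,0,0.1],[0,0,0]],[-1,[0,0,0.1],[0,0,0]],[-1,[0,0,0.08],[0,0,0]],[-1,[0,0,0.05],[0,0,0]],[-1,[0,0,0.03],[0,0,0]],[-1,[0,0,0],[0,0,0]],[-1,[0,0,0],[0,0,0]]]}}

```text
t: 21.15
ee_pos: [650.9, -144.3, 50.5]
orientation: [-2.31, -2.129, 0.001]
ft_force: [-9.5, 2.8, 23.7]
width: 35.5
grasp_force: 30.0
```

{"fn": "apply_moves", "kwargs": {"targets": [[-1,[0,0,-0.06],[0,0,0]],[1,[0,0,0],[0,0,0]],[1,[0,0,0],[0,0,0]],[1,[0,0,0],[0,0,0]],[1,[0,0,-0.3],[0,0,0]],[1,[0,0,-1],[0,0,0]],[1,[0,0,-1],[0,0,0]],[1,[0,0,-1],[0,0,0]]]}}

```text
t: 22.15
ee_pos: [651.1, -144.3, 218.2]
orientation: [2.31, 2.128, 0.0]
ft_force: [1.4, -0.2, -0.1]
width: 87.8
grasp_force: 0.0
```

{"fn": "apply_moves", "kwargs": {"targets": [[-1,[0,0,-0.9],[0,0,0]],[-1,[0,-1,0],[0,0,0]],[-1,[0,-1,0],[0,0,0]],[-1,[-0.6,0,0],[0,0,0]],[-1,[0,0,0],[0,0,0]],[-1,[0,0,0],[0,0,0]]]}}

```text
t: 22.9
ee_pos: [549.4, -165.8, 261.2]
orientation: [2.311, 2.127, 0.001]
ft_force: [-0.4, 1.3, -0.1]
width: 30.8
grasp_force: 0.0
```

```bash
python3 -c "
from h import *
d=img('top');a=d['pixels'][190:310,200:440]
s=img('side');b=s['pixels'][180:300,240:480]
cv2.imwrite('pics/chk.png',cv2.resize(np.vstack([a,b]),None,fx=2.4,fy=2.4,interpolation=cv2.INTER_CUBIC))
for c in('blue','orange'): print(rects(d,colmask(d,c),81,20))
for z in (225,):
  for n,dd in(('top',d),('side',s)):
    for l in('lever_grip','lever_hinge'):
      for r in ctrl.pinpoint(l,n)[:1]: print(n,l,r['score'],r['xy'],ray(dd,r['xy'],225 if 'grip' in l else 160))
print(proj(d,(582.4,-329.2,225)),proj(s,(582.4,-329.2,225)))
go(582.4,-329.2,270,-4.7)"
```

```text
[(346, 227, 643.2, -124.9, 59, 35, -7.8)]
[]
top lever_grip 0.59 [433.0, 238.0] [ 583.01974806 -335.89696166  225.        ]
top lever_hinge 0.37 [322.2, 225.2] [633.71095214 -54.94753731 160.        ]
side lever_grip 0.51 [352.4, 152.6] [ 595.29502997 -343.0612868   225.        ]
side lever_hinge 0.93 [315.4, 172.8] [ 698.15278513 -327.07498453  160.        ]
[430.39743489 238.29215876] [356.30212989 155.33441904]
yaw -4.7 q6 -0.23 TURN [-0.0003  0.0002  0.0005] rows>= 1 SHIFT [-3.208  0.931 -0.191] pos [ 549.2 -165.5  260.4]
```

View pics/chk.png

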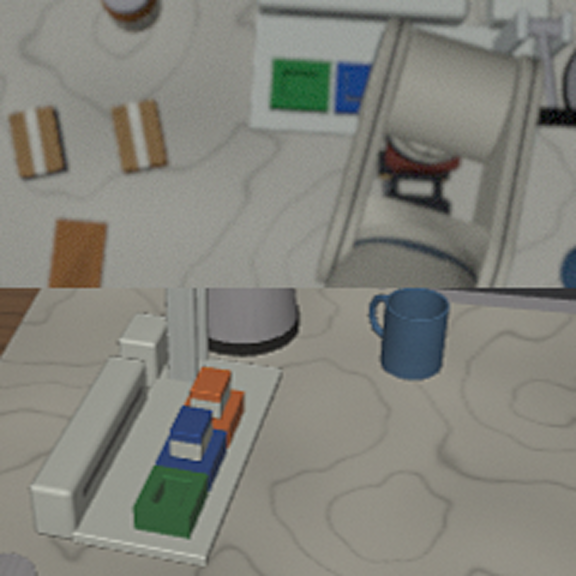

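Both cartridges are home (the side view shows no black plug). Next comes the lever.

{"fn": "apply_moves", "kwargs": {"targets": [[-1,[-0.8,0.2,-0.1],[0,0,0]],[-1,[-0.8,0.2,-0.1],[0,0,0]],[-1,[-0.8,0.25,0],[0,0,0]],[-1,[-0.84,0.22,0],[0,0,0]],[-1,[0,0,0],[0,0,0]],[-1,[0,0,0.4],[0,0,0]],[-1,[0,0,0.1],[0,0,0]],[-1,[0,0,0],[0,0,0]]]}}

```text
t: 24.2
ee_pos: [578.7, -329.7, 244.6]
orientation: [-2.308, -2.129, 0.001]
ft_force: [-0.2, -0.9, -0.3]
width: 0.4
grasp_force: 0.0
```

```bash
python3 -c "
from h import *
d=img('side','s5.png')
cv2.imwrite('pics/s5c.png',cv2.resize(d['pixels'][60:260,280:440],None,fx=3,fy=3,interpolation=cv2.INTER_CUBIC))
go(582.4,-329.2,236,-4.7)"
```

```text
yaw -4.6 q6 -0.45 TURN [-0.0004  0.      0.0007] rows>= 1 SHIFT [0.023 0.065 0.188] pos [ 579.1 -330.1  245.4]
```

View pics/s5c.png

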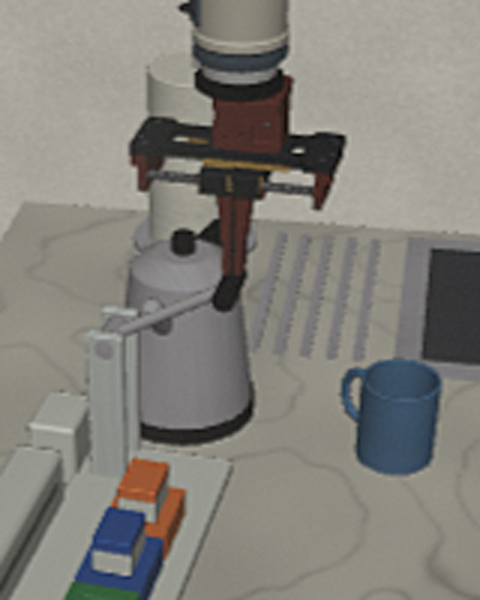

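{"fn": "apply_moves", "kwargs": {"targets": [[-1,[0.02,0.06,0.1],[0,0,0]],[-1,[0,0,0.1],[0,0,0]],[-1,[0,-0.1,0.2],[0,0,0]],[-1,[0,-0.09,0.21],[0,0,0]],[-1,[0,0,0],[0,0,0]]]}}

```text
t: 24.88
ee_pos: [571.2, -329.2, 215.0]
orientation: [-2.309, -2.127, 0.003]
ft_force: [-5.6, 1.8, 7.7]
width: 0.3
grasp_force: 3.8
```

```bash
python3 -c "
from h import *
o=ctrl.get_obs();print(o['ft_force'])
go(572.8,-328.4,215,-4.7)"
```

```text
[-5.55152245  1.8175183   7.71420087]
yaw -4.7 q6 -0.46 TURN [-0.0017 -0.0001 -0.0001] rows>= 1 SHIFT [ 0.019  0.03  -0.001] pos [ 571.2 -329.2  215. ]
```

{"fn": "apply_moves", "kwargs": {"targets": [[-1,[0.01,-0.03,0.15],[0,0,0]],[-1,[0,-0.04,0.15],[0,0,0]],[-1,[0,-0.03,0.15],[0,0,0]],[-1,[0,-0.02,0.15],[0,0,0]],[-1,[0,-0.01,0.15],[0,0,0]],[-1,[0,-0.01,0.15],[0,0,0]],[-1,[0,0,0],[0,0,0]]]}}

```text
t: 25.75
ee_pos: [564.2, -328.5, 170.1]
orientation: [-2.309, -2.127, 0.003]
ft_force: [-7.7, 0.6, 8.3]
width: 0.4
grasp_force: 4.1
```

```bash
python3 -c "
from h import *
o=ctrl.get_obs();print(o['ft_force'])
go(565,-327.8,171,-4.7)"
```

```text
[-7.73104724  0.57352774  8.26075297]
yaw -4.7 q6 -0.46 TURN [-0.0019  0.0001  0.0001] rows>= 1 SHIFT [ 0.015  0.014 -0.017] pos [ 564.2 -328.5  170.1]
```

{"fn": "apply_moves", "kwargs": {"targets": [[-1,[0.01,0.06,0.1],[0,0,0]],[-1,[0,0.03,0.15],[0,0,0]],[-1,[0,0.02,0.15],[0,0,0]],[-1,[0,0.03,0.15],[0,0,0]],[-1,[0,0.05,0.15],[0,0,0]],[-1,[0,0.05,0.15],[0,0,0]],[-1,[0,0.02,0.08],[0,0,0]],[-1,[0,0,0],[0,0,0]]]}}

```text
t: 26.75
ee_pos: [578.0, -329.2, 124.2]
orientation: [-2.31, -2.128, 0.002]
ft_force: [-4.9, 0.4, 9.8]
width: 0.8
grasp_force: 4.8
```

```bash
python3 -c "
from h import *
o=ctrl.get_obs();print(o['ft_force'])
go(574.1,-327.8,121,-4.7)"
```

```text
[-4.94797516  0.42965     9.77107495]
yaw -4.7 q6 -0.45 TURN [-0.001   0.0003  0.0001] rows>= 1 SHIFT [ 0.021 -0.079  0.065] pos [ 578.  -329.2  124.2]
```

Almost at the stop; press on gently until the force climbs.

{"fn": "apply_moves", "kwargs": {"targets": [[-1,[0,-0.02,0.04],[0,0,0]],[-1,[0,0,0.04],[0,0,0]],[-1,[0,0,0.04],[0,0,0]],[-1,[0,0,0],[0,0,0]],[-1,[0,0,0],[0,0,0]]]}}

```text
t: 27.38
ee_pos: [578.5, -329.4, 122.1]
orientation: [2.308, 2.127, 0.001]
ft_force: [-9.4, 5.1, 30.2]
width: 0.5
grasp_force: 14.7
```

{"fn": "apply_moves", "kwargs": {"targets": [[-1,[0,0,-0.1],[0,0,0]],[-1,[0,-0.02,-0.07],[0,0,0]],[-1,[0,-0.02,-0.07],[0,0,0]],[-1,[0,-0.03,-0.07],[0,0,0]],[-1,[0,-0.02,-0.07],[0,0,0]],[-1,[0,-0.02,-0.07],[0,0,0]],[-1,[0,-0.02,-0.07],[0,0,0]],[-1,[0,-0.01,-0.07],[0,0,0]]]}}

```text
t: 28.38
ee_pos: [572.8, -329.0, 149.3]
orientation: [2.307, 2.125, 0.003]
ft_force: [2.1, 1.6, 9.8]
width: 0.3
grasp_force: 4.6
```

{"fn": "apply_moves", "kwargs": {"targets": [[-1,[0,-0.01,-0.07],[0,0,0]],[-1,[0,-0.01,-0.07],[0,0,0]],[-1,[0,-0.01,-0.07],[0,0,0]],[-1,[0,0,-0.07],[0,0,0]],[-1,[0,0,-0.07],[0,0,0]],[-1,[0,0,-0.07],[0,0,0]],[-1,[0,0,-0.07],[0,0,0]],[-1,[0,0,-0.07],[0,0,0]]]}}

```text
t: 29.38
ee_pos: [572.6, -329.0, 177.5]
orientation: [2.305, 2.123, 0.005]
ft_force: [6.4, 0.1, 6.5]
width: 0.5
grasp_force: 3.6
```

```bash
python3 -c "
from h import *
o=ctrl.get_obs();print(o['ft_force'])
go(565,-327.8,171,-4.7)"
```

```text
[6.44292705 0.06664866 6.50297829]
yaw -4.7 q6 -0.46 TURN [ 0.005   0.0016 -0.    ] rows>= 1 SHIFT [ 0.012 -0.154  0.13 ] pos [ 572.6 -329.   177.5]
```

{"fn": "apply_moves", "kwargs": {"targets": [[-1,[0,-0.03,-0.06],[0,0,0]],[-1,[0,-0.02,-0.06],[0,0,0]],[-1,[0,0,-0.06],[0,0,0]],[-1,[0,0,-0.06],[0,0,0]],[-1,[0,0.01,-0.06],[0,0,0]],[-1,[0,0.01,-0.06],[0,0,0]],[-1,[0,0.02,-0.06],[0,0,0]],[-1,[0,0.02,-0.06],[0,0,0]]]}}

```text
t: 30.38
ee_pos: [570.9, -328.8, 200.2]
orientation: [2.308, 2.127, 0.001]
ft_force: [3.7, -1.7, 5.2]
width: 0.4
grasp_force: 2.4
```

{"fn": "apply_moves", "kwargs": {"targets": [[-1,[0,0.02,-0.06],[0,0,0]],[-1,[0,0.03,-0.06],[0,0,0]],[-1,[0,0.03,-0.06],[0,0,0]],[-1,[0,0.03,-0.06],[0,0,0]],[-1,[0,0.02,-0.06],[0,0,0]],[-1,[0,0.02,-0.06],[0,0,0]]]}}

```text
t: 31.12
ee_pos: [576.9, -329.0, 217.1]
orientation: [-2.31, -2.128, 0.001]
ft_force: [2.4, -2.3, 4.2]
width: 0.5
grasp_force: 2.1
```

{"fn": "apply_moves", "kwargs": {"targets": [[-1,[0,0.02,-0.05],[0,0,0]],[-1,[0,0.02,-0.05],[0,0,0]],[-1,[0,0.02,-0.05],[0,0,0]],[-1,[0,0.02,-0.05],[0,0,0]],[-1,[0,0.02,-0.05],[0,0,0]],[-1,[0,0.02,-0.05],[0,0,0]],[-1,[0,0.02,-0.05],[0,0,0]],[-1,[0,0.01,-0.05],[0,0,0]]]}}

```text
t: 32.12
ee_pos: [584.3, -329.2, 237.0]
orientation: [-2.31, -2.128, 0.001]
ft_force: [-0.0, -0.7, -0.6]
width: 0.3
grasp_force: 0.0
```

{"fn": "apply_moves", "kwargs": {"targets": [[-1,[0,0,-0.05],[0,0,0]],[-1,[0,0,-0.05],[0,0,0]],[-1,[0,0,-0.05],[0,0,0]],[-1,[0,0,-0.05],[0,0,0]]]}}

```text
t: 32.62
ee_pos: [584.5, -329.4, 247.2]
orientation: [-2.311, -2.128, 0.001]
ft_force: [-0.2, -0.1, -0.8]
width: 0.3
grasp_force: 0.0
```

```bash
python3 -c "
from h import *
d=img('side','s6.png')
cv2.imwrite('pics/s6c.png',cv2.resize(d['pixels'][100:260,280:440],None,fx=3,fy=3,interpolation=cv2.INTER_CUBIC))
go(582,-329,300,-4.7)"
```

```text
yaw -4.7 q6 -0.45 TURN [0.0001 0.0004 0.    ] rows>= 1 SHIFT [ 0.006 -0.056 -1.047] pos [ 584.8 -329.5  247.6]
```

View pics/s6c.png

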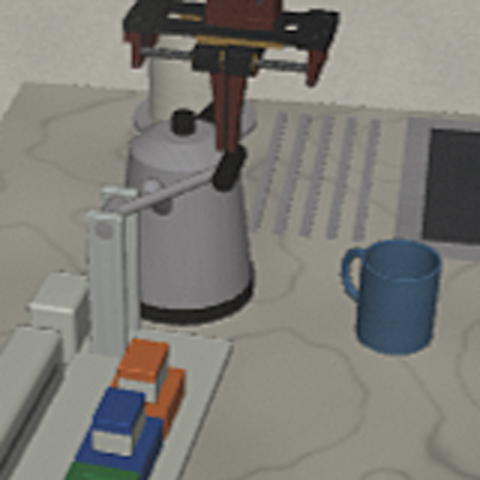

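```bash
cat >> h.py <<'E'
def brown(d,z):
    hsv=cv2.cvtColor(d['pixels'],cv2.COLOR_BGR2HSV)
    m=cv2.inRange(hsv,np.array((8,70,75)),np.array((25,200,255)))
    m=cv2.morphologyEx(m,cv2.MORPH_CLOSE,np.ones((9,9),np.uint8))
    return [r for r in rects(d,m,z) if r[4]<110 and r[0]<300]
E
python3 -c "
from h import *
for i in range(2):
  d=img('top');print(brown(d,42));print([r for r in brown(d,6) if abs(r[0]-232)<6])
go(437.9,398.7,150,96.9)"
```

```text
[(166, 303, 438.2, 398.3, 76, 54, 7.5), (232, 297, 451.9, 207.6, 85, 61, -6.9), (167, 253, 582.1, 398.8, 79, 55, 6.3), (215, 249, 591.2, 258.5, 79, 54, 11.5), (258, 246, 595.6, 133.5, 82, 54, 10.4)]
[(232, 297, 453.2, 213.9, 87, 62, -6.9)]
[(166, 303, 438.1, 398.1, 76, 55, 8.1), (232, 297, 451.6, 207.7, 84, 61, -6.6), (167, 253, 582.3, 398.6, 80, 55, 5.2), (215, 249, 591.2, 258.3, 79, 55, 11.0), (258, 246, 596.2, 133.3, 81, 54, 11.2)]
[(232, 297, 452.8, 214.0, 86, 62, -6.6)]
yaw -4.7 q6 -0.45 TURN [3.000e-04 2.000e-04 8.712e-01] rows>= 8 SHIFT [ -1.166 -14.811   1.946] pos [ 584.7 -329.5  247.3]
```

{"fn": "apply_moves", "kwargs": {"targets": [[0,[0,0,-0.5],[0,0,-0.1171]],[0,[0,0,0],[0,0,-0.1171]],[0,[0,0,0],[0,0,-0.1171]],[0,[0,0,0],[0,0,-0.1171]],[0,[0,0,0],[0,0,-0.1171]],[0.9,[0,0,0],[0,0,-0.1171]],[0.9,[0,0,0],[0,0,-0.1171]],[0.9,[0,0,0],[0,0,-0.1171]]]}}

```text
t: 33.78
ee_pos: [584.6, -329.4, 272.0]
orientation: [-0.275, -3.129, 0.001]
ft_force: [-0.0, -0.5, 0.3]
width: 70.4
grasp_force: 0.0
```

{"fn": "apply_moves", "kwargs": {"targets": [[0.9,[0,0,0],[0,0,-0.1171]],[0.9,[0,0,0],[0,0,-0.1171]],[0.9,[0,0,0],[0,0,0]]]}}

```text
t: 34.15
ee_pos: [584.6, -329.4, 272.0]
orientation: [0.29, -3.128, 0.0]
ft_force: [0.4, -0.1, -0.7]
width: 83.5
grasp_force: 0.0
```

```bash
python3 -c "
from h import *
go(597.9,133.8,90,100.7)"
```

```text
yaw 100.6 q6 -2.29 TURN [-0.0001 -0.0003 -0.0011] rows>= 1 SHIFT [-1.981  9.053  3.64 ] pos [ 584.6 -329.4  272. ]
```

{"fn": "apply_moves", "kwargs": {"targets": [[1,[-0.2,0.9,0],[0,0,0]],[1,[-0.2,0.9,0],[0,0,0]],[1,[-0.2,0.9,0],[0,0,0]],[1,[-0.2,0.9,0],[0,0,0]],[1,[-0.2,0.9,0],[0,0,0]],[1,[-0.2,0.9,0.2],[0,0,0]],[1,[-0.2,0.9,0.4],[0,0,0]],[1,[-0.2,0.9,0.5],[0,0,0]]]}}

```text
t: 35.15
ee_pos: [596.9, 40.6, 217.1]
orientation: [-0.285, 3.127, -0.001]
ft_force: [0.3, 0.1, 0.8]
width: 87.9
grasp_force: 0.0
```

{"fn": "apply_moves", "kwargs": {"targets": [[1,[-0.2,0.9,0.5],[0,0,0]],[1,[-0.18,0.95,0.5],[0,0,0]],[1,[0,0,0.8],[0,0,0]],[1,[0,0,0.74],[0,0,0]],[1,[0,0,0],[0,0,0]],[1,[0,0,0],[0,0,0]]]}}

```text
t: 35.9
ee_pos: [598.8, 133.5, 91.1]
orientation: [-0.29, 3.127, -0.0]
ft_force: [-0.5, 0.2, -0.6]
width: 87.9
grasp_force: 0.0
```

```bash
python3 -c "
from h import *
go(597.9,133.8,12,100.7)"
```

```text
yaw 100.6 q6 -1.56 TURN [-0.0002  0.0007 -0.0013] rows>= 1 SHIFT [0.017 0.009 1.582] pos [598.8 133.5  91.1]
```

{"fn": "apply_moves", "kwargs": {"targets": [[1,[0.017,0.01,0.6],[0,0,0]],[1,[0,0,0.6],[0,0,0]],[1,[0,0,0.38],[0,0,0]],[1,[0,0,0],[0,0,0]],[1,[0,0,0],[0,0,0]],[-1,[0,0,0],[0,0,0]],[-1,[0,0,0],[0,0,0]],[-1,[0,0,0],[0,0,0]]]}}

```text
t: 36.9
ee_pos: [597.2, 133.8, 11.3]
orientation: [-0.293, 3.128, -0.0]
ft_force: [-0.1, 0.4, -0.1]
width: 61.3
grasp_force: 0.0
```

{"fn": "apply_moves", "kwargs": {"targets": [[-1,[0,0,0],[0,0,0]],[-1,[0,0,0],[0,0,0]],[-1,[0,0,-0.2],[0,0,0]],[-1,[0,0,-0.7],[0,0,0]],[-1,[0,0,-0.6],[0,0,0]],[-1,[0,0,0],[0,0,0.1]],[-1,[0,0,0],[0,0,0.095]],[-1,[0,0,0],[0,0,0]]]}}

```text
t: 37.9
ee_pos: [597.0, 133.8, 86.3]
orientation: [-0.186, -3.136, 0.001]
ft_force: [0.7, 0.3, -1.0]
width: 55.0
grasp_force: 30.0
```

```bash
python3 -c "
from h import *
print(ctrl.get_obs()['width'])
go(453.1,214.0,50,83.2)"
```

```text
55.018280225623194
yaw 83.2 q6 -1.25 TURN [-0.0002 -0.      0.0002] rows>= 1 SHIFT [3.047 1.252 0.727] pos [597.  133.8  86.3]
```

{"fn": "apply_moves", "kwargs": {"targets": [[-1,[0.7,0.3,0],[0,0,0]],[-1,[0.8,0.33,0],[0,0,0]],[-1,[0.8,0.33,0.2],[0,0,0]],[-1,[0.76,0.29,0.3],[0,0,0]],[-1,[0,0,0.2],[0,0,0]],[-1,[0,0,0],[0,0,0]],[-1,[0,0,0],[0,0,0]],[-1,[0,0,0],[0,0,0]]]}}

```text
t: 38.9
ee_pos: [453.7, 214.0, 51.4]
orientation: [0.189, 3.135, 0.0]
ft_force: [-0.4, -0.4, -1.5]
width: 54.8
grasp_force: 30.0
```

```bash
python3 -c "
from h import *
go(452.5,214.0,18,83.2)
d=img('side')
cv2.imwrite('pics/s7c.png',cv2.resize(d['pixels'][300:420,300:460],None,fx=4,fy=4,interpolation=cv2.INTER_CUBIC))"
```

```text
yaw 83.1 q6 -1.03 TURN [ 0.0001  0.0006 -0.001 ] rows>= 1 SHIFT [ 0.025 -0.002  0.667] pos [453.7 214.   51.4]
```

View pics/s7c.png

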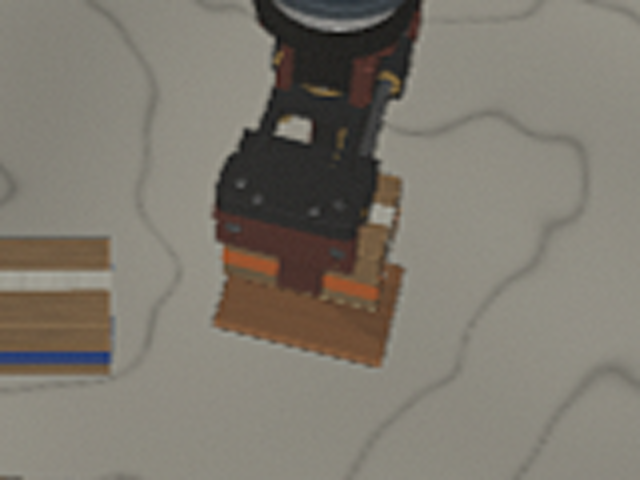

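{"fn": "apply_moves", "kwargs": {"targets": [[-1,[0.025,0,0.3],[0,0,0]],[-1,[0,0,0.26],[0,0,0]],[-1,[0,0,0.09],[0,0,0]],[-1,[0,0,0.03],[0,0,0]],[-1,[0,0,0],[0,0,0]],[-1,[0,0,0],[0,0,0]]]}}

```text
t: 39.7
ee_pos: [450.5, 213.8, 17.0]
orientation: [-0.188, -3.134, 0.002]
ft_force: [-4.3, -2.8, 8.1]
width: 54.8
grasp_force: 30.0
```

{"fn": "apply_moves", "kwargs": {"targets": [[-1,[-0.03,0,-0.03],[0,0,0]],[-1,[0,0,0],[0,0,0]],[-1,[0,0,0],[0,0,0]]]}}

```text
t: 40.08
ee_pos: [452.9, 214.1, 18.3]
orientation: [-0.188, -3.136, 0.001]
ft_force: [-0.4, 0.2, -2.5]
width: 54.9
grasp_force: 30.0
```

Release and rise, then check the placement and re-measure.

{"fn": "apply_moves", "kwargs": {"targets": [[-1,[0,0,0.01],[0,0,0]],[1,[0,0,0],[0,0,0]],[1,[0,0,0],[0,0,0]],[1,[0,0,0],[0,0,0]],[1,[0,0,-0.6],[0,0,0]],[1,[0,0,-1],[0,0,0]],[1,[0,0,-0.6],[0,0,0]],[1,[0,0,0],[0,0,0]]]}}

```text
t: 41.08
ee_pos: [454.4, 214.8, 130.2]
orientation: [0.188, 3.132, 0.003]
ft_force: [1.2, -0.4, -0.8]
width: 88.0
grasp_force: 0.0
```

```bash
python3 -c "
from h import *
d=img('top');print(brown(d,42))
d=img('side');cv2.imwrite('pics/s8c.png',cv2.resize(d['pixels'][310:430,300:460],None,fx=4,fy=4,interpolation=cv2.INTER_CUBIC))
go(592,258.6,95,101.2)"
```

```text
[(167, 253, 582.0, 398.5, 80, 55, 6.8), (215, 248, 591.1, 258.2, 80, 54, 10.6)]
yaw 83.1 q6 -1.03 TURN [-2.000e-04 -1.000e-04 -2.006e-01] rows>= 2 SHIFT [-2.907  0.333  0.654] pos [452.6 214.  127.7]
```

View pics/s8c.png

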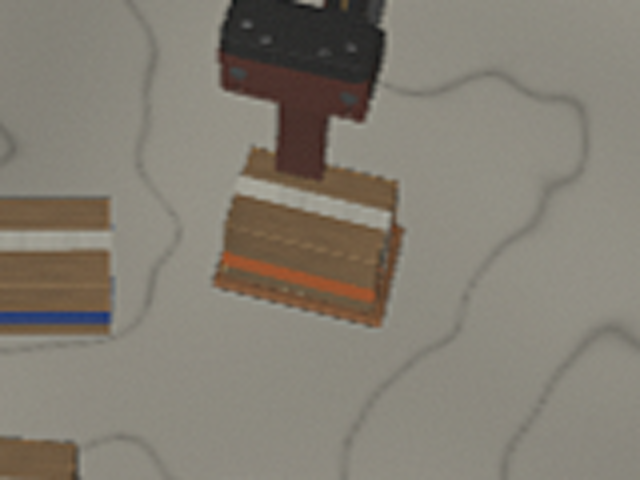

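{"fn": "apply_moves", "kwargs": {"targets": [[1,[0,0,0],[0,0,-0.1]],[1,[0,0,0],[0,0,-0.1]],[1,[-0.7,0.08,0],[0,0,0]],[1,[-0.75,0.08,0],[0,0,0]],[1,[-0.75,0.09,0.2],[0,0,0]],[1,[-0.71,0.08,0.45],[0,0,0]],[1,[0,0,0],[0,0,0]],[1,[0,0,0],[0,0,0]]]}}

```text
t: 42.18
ee_pos: [590.8, 257.8, 93.7]
orientation: [0.305, -3.123, 0.002]
ft_force: [0.3, 0.2, -1.0]
width: 87.9
grasp_force: 0.0
```

```bash
python3 -c "
from h import *
d=img('top');print(brown(d,48))
go(592,258.5,12,101.2)"
```

```text
[(233, 295, 450.6, 208.5, 83, 64, -4.8), (222, 255, 572.8, 236.4, 37, 20, 14.3)]
yaw 101.1 q6 -1.37 TURN [-0.0005 -0.0016 -0.0006] rows>= 1 SHIFT [-0.021  0.007  1.651] pos [591.1 258.   94.5]
```

{"fn": "apply_moves", "kwargs": {"targets": [[1,[-0.02,0.01,0.6],[0,0,0]],[1,[0,0,0.6],[0,0,0]],[1,[0,0,0.45],[0,0,0]],[1,[0,0,0],[0,0,0]],[1,[0,0,0],[0,0,0]],[-1,[0,0,0],[0,0,0]],[-1,[0,0,0],[0,0,0]],[-1,[0,0,0],[0,0,0]]]}}

```text
t: 43.22
ee_pos: [593.5, 259.2, 13.4]
orientation: [-0.305, 3.126, -0.0]
ft_force: [0.8, 0.2, 0.1]
width: 61.2
grasp_force: 0.0
```

{"fn": "apply_moves", "kwargs": {"targets": [[-1,[0,0,0],[0,0,0]],[-1,[0,0,0],[0,0,0]],[-1,[0,0,-0.2],[0,0,0]],[-1,[0,0,-0.8],[0,0,0]],[-1,[0,0,-1],[0,0,0]],[-1,[0,0,-0.2],[0,0,0.1]],[-1,[0,0,0],[0,0,0.1]],[-1,[0,0,0],[0,0,0]]]}}

```text
t: 44.22
ee_pos: [593.2, 259.1, 123.4]
orientation: [0.186, 3.136, -0.0]
ft_force: [0.5, -0.3, -1.5]
width: 55.1
grasp_force: 30.0
```

```bash
python3 -c "
from h import *
print(ctrl.get_obs()['width'])
go(452.9,214.0,85,83.1)"
```

```text
55.14316108796406
yaw 83.2 q6 -1.06 TURN [-0.0002  0.0001  0.0014] rows>= 1 SHIFT [ 2.678 -1.232  0.767] pos [593.2 259.1 123.4]
```

{"fn": "apply_moves", "kwargs": {"targets": [[-1,[0.6,-0.3,0],[0,0,0]],[-1,[0.7,-0.33,0],[0,0,0]],[-1,[0.7,-0.32,0.2],[0,0,0]],[-1,[0.65,-0.28,0.3],[0,0,0]],[-1,[0,0,0.27],[0,0,0]],[-1,[0,0,0],[0,0,0]],[-1,[0,0,0],[0,0,0]],[-1,[0,0,0],[0,0,0]]]}}

```text
t: 45.22
ee_pos: [455.5, 214.2, 84.9]
orientation: [0.187, 3.135, 0.0]
ft_force: [-0.7, -0.4, -2.1]
width: 54.9
grasp_force: 30.0
```

```bash
python3 -c "
from h import *
go(454.3,214.0,62,83.1)"
```

```text
yaw 83.2 q6 -1.03 TURN [0.0002 0.0007 0.0007] rows>= 1 SHIFT [ 0.023 -0.008  0.457] pos [455.5 214.2  84.9]
```

{"fn": "apply_moves", "kwargs": {"targets": [[-1,[0.015,-0.005,0.2],[0,0,0]],[-1,[0,0,0.16],[0,0,0]],[-1,[0,0,0.06],[0,0,0]],[-1,[0,0,0.03],[0,0,0]],[-1,[0,0,0],[0,0,0]],[-1,[0,0,0],[0,0,0]]]}}

```text
t: 45.98
ee_pos: [453.8, 213.8, 62.1]
orientation: [0.188, 3.136, -0.0]
ft_force: [0.1, -0.6, -2.0]
width: 54.9
grasp_force: 30.0
```

{"fn": "apply_moves", "kwargs": {"targets": [[-1,[-0.005,0,0.02],[0,0,0]],[-1,[0,0,0],[0,0,0]],[-1,[0,0,0],[0,0,0]]]}}

```text
t: 46.35
ee_pos: [454.1, 213.8, 61.1]
orientation: [0.188, 3.136, -0.0]
ft_force: [-0.6, -0.2, 0.4]
width: 55.1
grasp_force: 30.0
```

{"fn": "apply_moves", "kwargs": {"targets": [[1,[0,0,0],[0,0,0]],[1,[0,0,0],[0,0,0]],[1,[0,0,0],[0,0,0]],[1,[0,0,-0.6],[0,0,0]],[1,[0,0,-1],[0,0,0]],[1,[0,0,-0.2],[0,0,0]],[1,[0,0,0],[0,0,-0.07]],[1,[0,0,0],[0,0,-0.07]]]}}

```text
t: 47.35
ee_pos: [453.5, 213.5, 150.5]
orientation: [0.163, -3.137, 0.001]
ft_force: [0.6, 0.2, -0.3]
width: 87.8
grasp_force: 0.0
```

```bash
python3 -c "
from h import *
d=img('top');print(brown(d,42))
go(583.5,398.8,90,96)"
```

```text
[(237, 307, 419.8, 194.7, 28, 24, 81.7), (167, 253, 582.5, 398.8, 79, 55, 6.1)]
yaw 96.2 q6 -1.26 TURN [-0.0004 -0.0007  0.0022] rows>= 1 SHIFT [-2.975  3.414  1.207] pos [453.4 213.5 150.3]
```

{"fn": "apply_moves", "kwargs": {"targets": [[1,[-0.6,0.7,0],[0,0,0]],[1,[-0.6,0.7,0],[0,0,0]],[1,[-0.6,0.7,0.2],[0,0,0]],[1,[-0.6,0.7,0.4],[0,0,0]],[1,[-0.57,0.61,0.6],[0,0,0]],[1,[0,0,0],[0,0,0]],[1,[0,0,0],[0,0,0]],[1,[0,0,0],[0,0,0]]]}}

```text
t: 48.4
ee_pos: [584.4, 397.5, 91.8]
orientation: [-0.156, 3.137, -0.0]
ft_force: [0.2, -0.2, 0.4]
width: 87.8
grasp_force: 0.0
```

```bash
python3 -c "
from h import *
go(583.5,398.8,12,96)"
```

```text
yaw 95.7 q6 -1.09 TURN [-0.0001  0.0002 -0.0035] rows>= 1 SHIFT [0.015 0.028 1.596] pos [584.4 397.5  91.8]
```

{"fn": "apply_moves", "kwargs": {"targets": [[1,[0.02,0.03,0.6],[0,0,-0.003]],[1,[0,0,0.6],[0,0,0]],[1,[0,0,0.39],[0,0,0]],[1,[0,0,0],[0,0,0]],[1,[0,0,0],[0,0,0]],[-1,[0,0,0],[0,0,0]],[-1,[0,0,0],[0,0,0]],[-1,[0,0,0],[0,0,0]]]}}

```text
t: 49.4
ee_pos: [583.6, 399.7, 11.8]
orientation: [-0.165, 3.137, -0.0]
ft_force: [-0.0, 0.1, -0.1]
width: 61.5
grasp_force: 0.0
```

{"fn": "apply_moves", "kwargs": {"targets": [[-1,[0,0,0],[0,0,0]],[-1,[0,0,0],[0,0,0]],[-1,[0,0,0],[0,0,0]]]}}

```text
t: 49.78
ee_pos: [583.5, 399.7, 11.6]
orientation: [0.165, -3.137, 0.0]
ft_force: [-0.9, -1.1, 2.5]
width: 55.0
grasp_force: 30.0
```

{"fn": "apply_moves", "kwargs": {"targets": [[-1,[0,0,-0.2],[0,0,0]],[-1,[0,0,-0.8],[0,0,0]],[-1,[0,0,-1],[0,0,0]],[-1,[0,0,-1],[0,0,0]],[-1,[0,0,-0.2],[0,0,0.07]],[-1,[0,0,0],[0,0,0.073]],[-1,[0,0,0],[0,0,0]],[-1,[0,0,0],[0,0,0]]]}}

```text
t: 50.78
ee_pos: [583.2, 399.4, 171.1]
orientation: [-0.184, -3.135, 0.001]
ft_force: [1.1, -0.2, -2.1]
width: 55.0
grasp_force: 30.0
```

```bash
python3 -c "
from h import *
d=img('top');print(brown(d,90))
go(453.2,214.0,125,83.1)"
```

```text
[(169, 300, 437.6, 375.5, 74, 40, 12.6), (230, 296, 450.8, 205.3, 81, 71, -6.6)]
yaw 83.2 q6 -0.87 TURN [-0.0006 -0.0004  0.0017] rows>= 1 SHIFT [ 2.136 -3.995  0.92 ] pos [583.2 399.5 171. ]
```

{"fn": "apply_moves", "kwargs": {"targets": [[-1,[0.4,-0.7,0],[0,0,0]],[-1,[0.4,-0.75,0],[0,0,0]],[-1,[0.4,-0.75,0],[0,0,0]],[-1,[0.4,-0.75,0.2],[0,0,0]],[-1,[0.4,-0.75,0.4],[0,0,0]],[-1,[0.14,-0.3,0.32],[0,0,0]],[-1,[0,0,0],[0,0,0]],[-1,[0,0,0],[0,0,0]]]}}

```text
t: 51.82
ee_pos: [454.6, 214.6, 126.1]
orientation: [0.187, 3.135, 0.001]
ft_force: [-0.5, -0.4, -1.3]
width: 54.8
grasp_force: 30.0
```

```bash
python3 -c "
from h import *
go(453.2,214.0,102,83.1)"
```

```text
yaw 83.2 q6 -1.03 TURN [0.0004 0.0009 0.0008] rows>= 1 SHIFT [ 0.027 -0.016  0.483] pos [454.6 214.6 126.1]
```

{"fn": "apply_moves", "kwargs": {"targets": [[-1,[0.023,-0.014,0.2],[0,0,0]],[-1,[0,0,0.2],[0,0,0]],[-1,[0,0,0.07],[0,0,0]],[-1,[0,0,0.01],[0,0,0]],[-1,[0,0,0],[0,0,0]],[-1,[0,0,0],[0,0,0]]]}}

```text
t: 52.58
ee_pos: [451.9, 213.3, 101.5]
orientation: [-0.188, -3.135, 0.001]
ft_force: [-3.2, -0.1, 5.6]
width: 54.7
grasp_force: 30.0
```

{"fn": "apply_moves", "kwargs": {"targets": [[-1,[-0.02,0.01,-0.03],[0,0,0]],[-1,[0,0,0],[0,0,0]],[-1,[0,0,0.01],[0,0,0]],[-1,[0,0,0],[0,0,0]]]}}

```text
t: 53.08
ee_pos: [453.1, 213.6, 102.3]
orientation: [-0.188, -3.136, 0.001]
ft_force: [-0.6, -0.3, -1.2]
width: 54.7
grasp_force: 30.0
```

{"fn": "apply_moves", "kwargs": {"targets": [[-1,[0,0,0.01],[0,0,0]],[1,[0,0,0],[0,0,0]],[1,[0,0,0],[0,0,0]],[1,[0,0,0],[0,0,0]],[1,[0,0,-0.6],[0,0,0]],[1,[0,0,-1],[0,0,0]],[1,[0,0,0],[0,0,-0.08]],[1,[0,0,0],[0,0,-0.08]]]}}

```text
t: 54.08
ee_pos: [453.6, 213.8, 182.9]
orientation: [-0.213, 3.133, 0.0]
ft_force: [-0.0, -0.2, -0.3]
width: 87.6
grasp_force: 0.0
```

```bash
python3 -c "
from h import *
d=img('top');print(brown(d,42))
go(438,398.3,90,97.5)"
```

```text
[(235, 307, 421.6, 199.1, 36, 26, 83.1)]
yaw 98.1 q6 -1.29 TURN [-0.0001  0.0006  0.0062] rows>= 1 SHIFT [-0.178  3.7    1.851] pos [453.3 213.7 182.5]
```

{"fn": "apply_moves", "kwargs": {"targets": [[1,[-0.03,0.7,0],[0,0,0.006]],[1,[-0.04,0.8,0],[0,0,0]],[1,[-0.04,0.8,0.3],[0,0,0]],[1,[-0.04,0.8,0.5],[0,0,0]],[1,[-0.03,0.6,0.6],[0,0,0]],[1,[0,0,0.4],[0,0,0]],[1,[0,0,0],[0,0,0]],[1,[0,0,0],[0,0,0]]]}}

```text
t: 55.12
ee_pos: [439.7, 397.5, 92.5]
orientation: [-0.19, 3.136, -0.0]
ft_force: [-0.3, -0.1, 0.3]
width: 88.0
grasp_force: 0.0
```

```bash
python3 -c "
from h import *
d=img('side')
go(438,398.3,12,97.5)"
```

```text
yaw 96.9 q6 -0.98 TURN [ 0.0002  0.0006 -0.0064] rows>= 1 SHIFT [0.037 0.016 1.619] pos [440.  397.7  92.9]
```

{"fn": "apply_moves", "kwargs": {"targets": [[1,[0.03,0.015,0.6],[0,0,-0.006]],[1,[0,0,0.6],[0,0,0]],[1,[0,0,0.42],[0,0,0]],[1,[0,0,0],[0,0,0]],[1,[0,0,0],[0,0,0]],[-1,[0,0,0],[0,0,0]],[-1,[0,0,0],[0,0,0]],[-1,[0,0,0],[0,0,0]]]}}

```text
t: 56.18
ee_pos: [437.8, 399.0, 11.3]
orientation: [-0.207, 3.134, 0.0]
ft_force: [0.5, -0.2, 0.5]
width: 61.0
grasp_force: 0.0
```

{"fn": "apply_moves", "kwargs": {"targets": [[-1,[0,0,0],[0,0,0]],[-1,[0,0,0],[0,0,0]],[-1,[0,0,0],[0,0,0]]]}}

```text
t: 56.55
ee_pos: [437.7, 399.0, 11.1]
orientation: [-0.207, 3.135, -0.0]
ft_force: [-0.9, -0.6, 5.0]
width: 54.8
grasp_force: 30.0
```

{"fn": "apply_moves", "kwargs": {"targets": [[-1,[0,0,-0.2],[0,0,0]],[-1,[0,0,-0.8],[0,0,0]],[-1,[0,0,-1],[0,0,0]],[-1,[0,0,-1],[0,0,0]],[-1,[0,0,-0.8],[0,0,0]],[-1,[0,0,-0.2],[0,0,0.08]],[-1,[0,0,0],[0,0,0.08]],[-1,[0,0,0],[0,0,0]]]}}

```text
t: 57.55
ee_pos: [437.4, 398.7, 211.2]
orientation: [-0.186, -3.136, 0.001]
ft_force: [0.5, -1.4, -1.0]
width: 54.7
grasp_force: 30.0
```

```bash
python3 -c "
from h import *
d=img('top');print(brown(d,132))
d=img('side');cv2.imwrite('pics/s9c.png',cv2.resize(d['pixels'][250:420,300:460],None,fx=3.5,fy=3.5,interpolation=cv2.INTER_CUBIC))
go(453.2,214.0,170,83.1)"
```

```text
[(228, 296, 449.8, 202.0, 79, 77, -7.0)]
yaw 83.3 q6 -0.73 TURN [-0.0006 -0.0003  0.0021] rows>= 1 SHIFT [-0.758 -3.628  0.815] pos [437.4 398.6 210.7]
```

View pics/s9c.png

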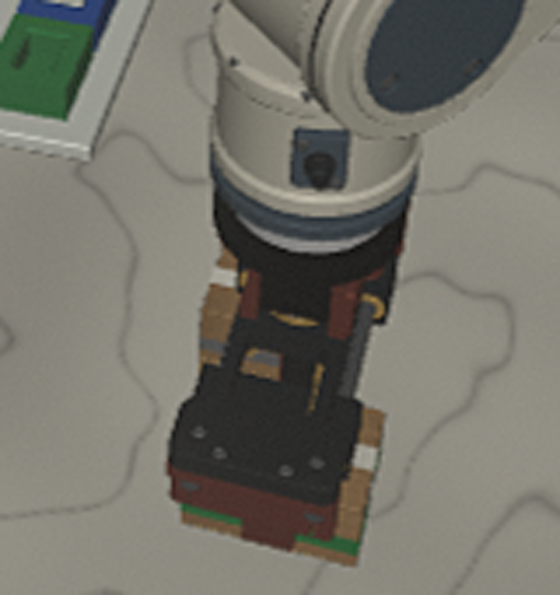

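{"fn": "apply_moves", "kwargs": {"targets": [[-1,[-0.15,-0.7,0],[0,0,0.002]],[-1,[-0.15,-0.75,0],[0,0,0]],[-1,[-0.15,-0.75,0],[0,0,0]],[-1,[-0.15,-0.75,0.1],[0,0,0]],[-1,[-0.158,-0.68,0.3],[0,0,0]],[-1,[0,0,0.42],[0,0,0]],[-1,[0,0,0],[0,0,0]],[-1,[0,0,0],[0,0,0]]]}}

```text
t: 58.65
ee_pos: [453.4, 214.5, 170.4]
orientation: [0.191, 3.136, -0.0]
ft_force: [0.3, 0.2, -1.8]
width: 54.7
grasp_force: 30.0
```

```bash
python3 -c "
from h import *
go(453.2,214.0,144,83.1)"
```

```text
yaw 83.0 q6 -1.03 TURN [-0.0001  0.0001 -0.0007] rows>= 1 SHIFT [ 0.003 -0.011  0.527] pos [453.4 214.5 170.4]
```

{"fn": "apply_moves", "kwargs": {"targets": [[-1,[0,-0.01,0.2],[0,0,0]],[-1,[0,0,0.2],[0,0,0]],[-1,[0,0,0.1],[0,0,0]],[-1,[0,0,0.02],[0,0,0]],[-1,[0,0,0],[0,0,0]],[-1,[0,0,0],[0,0,0]],[-1,[0,0,0],[0,0,0]]]}}

```text
t: 59.52
ee_pos: [453.2, 213.7, 144.2]
orientation: [0.193, 3.135, -0.0]
ft_force: [-0.0, 0.6, -1.7]
width: 55.1
grasp_force: 30.0
```

{"fn": "apply_moves", "kwargs": {"targets": [[-1,[0,0,0.02],[0,0,0]],[-1,[0,0,0],[0,0,0]],[1,[0,0,0],[0,0,0]],[1,[0,0,0],[0,0,0]],[1,[0,0,0],[0,0,0]],[1,[0,0,-0.4],[0,0,0]],[1,[0,0,-1],[0,0,0]],[1,[0,0,-1],[0,0,0]]]}}

```text
t: 60.52
ee_pos: [452.7, 213.5, 264.0]
orientation: [-0.193, -3.135, 0.001]
ft_force: [0.6, 1.3, -0.2]
width: 87.7
grasp_force: 0.0
```

{"fn": "apply_moves", "kwargs": {"targets": [[1,[0,-1,0],[0,0,0]],[1,[0,-1,0],[0,0,0]],[1,[0,-1,0],[0,0,0]],[1,[0,-1,0],[0,0,0]],[1,[0,0,0],[0,0,0]],[1,[0,0,0],[0,0,0]]]}}

```text
t: 61.28
ee_pos: [428.7, 15.3, 263.1]
orientation: [0.194, 3.135, -0.0]
ft_force: [-0.3, -0.4, 0.5]
width: 87.6
grasp_force: 0.0
```

```bash
python3 -c "
from h import *
d=img('top');print(brown(d,174));a=d['pixels'][190:340,190:390]
s=img('side');b=s['pixels'][200:420,240:440]
b=cv2.resize(b,None,fx=2.6,fy=2.6,interpolation=cv2.INTER_CUBIC);a=cv2.resize(a,(260,195))
c=np.zeros((572,520+260,3),np.uint8);c[:,:520]=b;c[:195,520:]=a;cv2.imwrite('pics/fin.png',c)"
```

```text
[(226, 295, 450.6, 198.3, 84, 79, 82.5)]
```

View pics/fin.png

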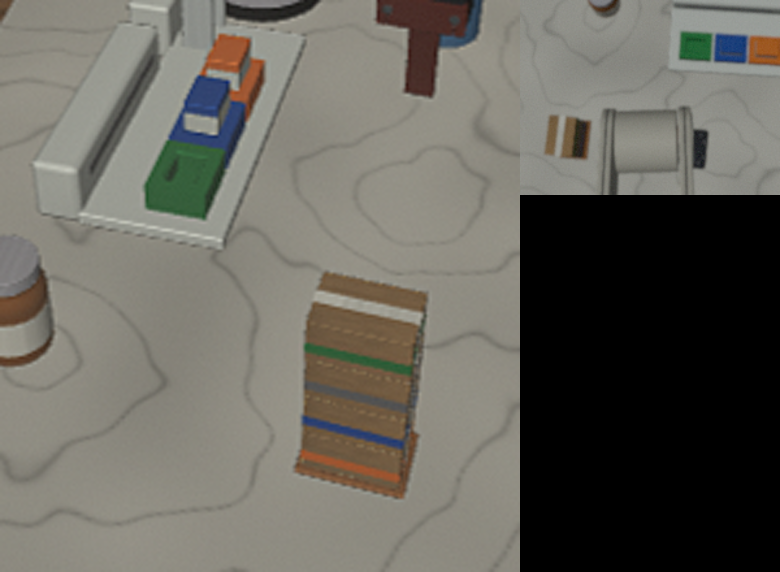

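The column of four is square, upright and lined up with the board. The cartridges are home and the lever is up.

```bash
python3 -c "
from workcell import ctrl
print(ctrl.close_job())"
```

```text
the job is handed in; nothing more can be done
None
```

I handed the job in at about 61 s of the 210 s allowed. The blue and orange cartridges are fully home, the lever went down to its stop and was eased back up to rest, and all four cartons stand in one square column lined up with the board.

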